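Put the solvents away: load the caddy, then hold the safety chest open

ROBOT

A 6-joint arm with a two-finger parallel gripper is mounted at the origin on the work surface. World frame = base frame: x ahead of the robot, y to its left, z up, the work surface at z = 0. Lengths are in mm, angles in rad, forces in N, time in s.
With the tool pointing down it reaches from about 400 to 925 mm from the base axis. Payload 12.5 kg.
Tool frame: the origin (TCP) lies at the centre of the arm's flange, where the gripper is bolted on; the fingertips stand 190 mm ahead of it and the grasp point (between the pads) lies 171 mm ahead of it; z points along the fingers, y is the direction in which the jaws open and shut (so a half turn about z gives the same grasp; the last joint's range is limited). The gripper opens to 95 mm and grips with 3 to 60 N. Pads are 20 mm wide; open, the fingers measure 119 mm over their backs; the gripper's body (75 mm by 180 mm) begins 59 mm behind the grasp point.
Start: joints at [1.154, 0.491, 1.559, -0, 1.092, -0.106], TCP at [191.114, 595.063, 404.761] pointing down, gripper open.
Joint ranges: [-3.1, 3.1], [-0.84, 2.19], [0.05, 2.79], [-1.13, 4.28], [0.06, 2.93], [-2.69, 2.69]. Speed limits (rad/s): [2.22, 2.22, 2.79, 3.14, 3.14, 3.14].

INTERFACE

Orientations are given as [roll, pitch, yaw] about the fixed x, y, z axes, in that order (R = Rz(yaw) Ry(pitch) Rx(roll)).
In Python, from cell import * gives the robot as it stands.
- The arm moves only by the tool step_arm, never from a script. Its argument "rows" is a list of rows, each an object with "delta_pos": the shift along the tool's x, y, z in cm, a list of three; "spin": the turn about the tool's z in degrees. A call has 1 to 5 rows; each row is the pose to reach, as a shift and turn from the pose measured when the call began, along the tool's axes at that moment; what a row does not reach only later rows make up. A row lasts 1/10 s, in which the tool goes at most 50 mm and 8.59 degrees, less where a joint would pass 70% of its speed; a pose out of reach is approached as far as the arm can. A call with a gripper value outside its range is refused whole. "jaw" is the opening, from 0 (shut) to 1 (fully open), set as the call begins (left out, the last holds). The fingers move at their own pace and stop on an object; the grip force is fixed at half the most. Time passes only in rows, so rows that repeat a pose let the fingers close. It gives the time, the measured TCP pose, the force and the opening at its end, in the units of the state.
- state(): the state, without advancing time (a new reading comes with each control period).
- read_camera(name): name is "scene" or "side" or "wrist"; returns (picture, depth): 480x640x3 uint8, blue, green, red; 480x640 float32, mm along the optical axis (not along the pixel's ray), 0 where there is no reading.
- camera_info(name): a dict with "camera_matrix" (3x3 intrinsics, pixels), "R" (3x3) and "t" (3): a world point X has camera coordinates R X + t. Camera axes: x right, y down, z forward; pixel columns grow to the right and rows downward; lengths in mm; the calibration is good to about 2 mm. A picture is of the moment at which its call begins: read the wrist's pose just before it. camera_info takes no time and is no camera call; for the wrist camera it gives the pose at the moment of the call.
- job_done(): hands the job in, once; it reports no verdict.
The state is a dict: "t": time; "joints": joint angles; "qvel": joint speeds; "tau": joint torques, N m; "eef_pos": TCP position; "tcp_rot": TCP orientation; "ft_force": force on the tool from outside, world axes, zero at the start; "moment": the same for the moment, N m; "opening": opening from 0.0 (shut) to 1.0 (fully open).
Only numpy, scipy, OpenCV 4.12 (cv2) and the standard library are available. Lean on these libraries where they do the work, as an engineer would, in place of code of your own. Each camera call takes 0.05 s, during which the arm holds its last target.

TASK

Two amber solvent bottles are still standing out on the model-making bench: set each of them down upright in an empty cell of the divided plywood caddy, one to a cell, without dropping them. Then lift the self-closing lid of the yellow safety chest and, with the gripper, hold it open at 60 degrees from closed so that a colleague can lower the caddy in; the program finishes while still holding the lid there, because it falls shut as soon as it is let go. Leave the white glue bottles, the bottles already in the caddy and everything else on the bench where they are.

Things in the scene. Friction and masses are not known exactly. Their poses are not given: they have to be found in the camera images.
- amber_1: Amber glass solvent bottle with a paper label and a black screw cap: body 48 mm diameter up to 56 mm high, sloping shoulder to 68 mm, cap 33 mm diameter from 68 to 96 mm (the top); about 0.16 kg. Origin: centre of its underside, z up. Starts on the bench in a row (about 84 mm apart along x) with the other one and the glue bottles, in any order.
- amber_2: Amber glass solvent bottle with a paper label and a black screw cap: body 48 mm diameter up to 56 mm high, sloping shoulder to 68 mm, cap 33 mm diameter from 68 to 96 mm (the top); about 0.16 kg. Origin: centre of its underside, z up. Starts on the bench in the same row as amber_1.
- amber_3: Amber glass solvent bottle with a paper label and a black screw cap: body 48 mm diameter up to 56 mm high, sloping shoulder to 68 mm, cap 33 mm diameter from 68 to 96 mm (the top); about 0.16 kg. Origin: centre of its underside, z up. It is already in the caddy and stays there.
- amber_4: Amber glass solvent bottle with a paper label and a black screw cap: body 48 mm diameter up to 56 mm high, sloping shoulder to 68 mm, cap 33 mm diameter from 68 to 96 mm (the top); about 0.16 kg. Origin: centre of its underside, z up. It is already in the caddy and stays there.
- glue_1: White plastic glue bottle with a blue band and an orange nozzle, not a solvent: 48 mm diameter up to 78 mm, 126 mm high in all. Origin: centre of its underside, z up. It stays out where it stands.
- glue_2: White plastic glue bottle with a blue band and an orange nozzle, not a solvent: 48 mm diameter up to 78 mm, 126 mm high in all. Origin: centre of its underside, z up. It stays out where it stands.
- caddy: Loose plywood carrier, 138 mm (its x) by 204 mm (its y), 60 mm high, 0.8 kg; walls and dividers 6 mm thick, all 60 mm high; floor 6 mm thick. Six cells 60 mm square, centres at x = -33, 33 mm, y = -66, 0, 66 mm. Taken at the start: (33, 0) by amber_3 and (-33, -66) by amber_4. Cleats on the short sides reach 112 mm from the centre. Origin: centre of its underside, z up.
- chest: Yellow steel safety chest fixed to the bench, empty: 200 mm deep (its x), 260 mm wide (its y), 135 mm high to the box rim. Its front is its own -x side, towards the robot; the lid is hinged along the far (+x) top edge, the hinge line parallel to its y. Carry handles reach 24 mm out of its sides. Origin: centre of its underside, z up.
- lid (a joint): Lid angle in rad about the hinge: 0 closed, growing as the front edge rises; 60 degrees is 1.047, stop at 1.75. Weight (0.6 kg) and a spring close it from every angle to beyond 60 degrees: about 4 N at the grip holds it up, both near closed and at 60. Hardly any friction. The lid: steel sheet 268 mm wide, 204 mm from hinge line to front edge, 3 mm thick, with a skirt 17 mm deep at front and sides.
- lid_hinge (a point): Middle of the lid's hinge line: on the chest, 100 mm behind its centre (+x) and 138 mm above its underside.
- lid_grip (a point): Where to take the black lift grip: 232 mm from the hinge line, moves with the lid. The grip is a rounded block that sticks 49 mm straight out of the middle of the lid's front edge, 30 mm wide (along the hinge) and 12 mm thick, free below, above and at both sides; this point is at mid-thickness, 28 mm out from the edge. Pinched by its two sides it can pivot between the fingers.
- study_model: Folded cardboard study model on a white base 170 by 220 mm, about 110 mm high, behind the row of bottles and the caddy; stays put. Origin: centre of its underside.
- tape_roll: Roll of tape lying flat, 104 mm diameter, 24 mm high; stays put. Origin: centre of its underside.
- pencil_pot: Dark steel pot of pencils, 76 mm diameter, 95 mm high, pencils to 165 mm; stays put. Origin: centre of its underside.

How it is judged (in metres and radians):
On the way, in this order (a step that is already met when the one before it is completed fails the run):
1. both amber bottles from the bench stand upright in cells of the caddy, released (x of amber_1 in the frame of caddy between -0.063 and 0.063 m and y of amber_1 in the frame of caddy between -0.096 and 0.096 m and z of amber_1 in the frame of caddy between -0.005 and 0.012 m and angle between each of amber_1, amber_2's own z axis and vertical below 0.15 rad and contact force between the fingers and amber_1 below 0.1 N and linear speed of each of amber_1, amber_2 below 0.03 m/s and x of amber_2 in the frame of caddy between -0.063 and 0.063 m and y of amber_2 in the frame of caddy between -0.096 and 0.096 m and z of amber_2 in the frame of caddy between -0.005 and 0.012 m and contact force between the fingers and amber_2 below 0.1 N), for 0.2 s.
2. then the robot lifts the chest's lid past 30 degrees (value of joint lid above 0.52 rad and contact force between the fingers and lid above 0.5 N), for 0.1 s.
At the end, for the whole second after the job is handed in: The fingers alone hold the lid still at 60 degrees (+-8); all four amber bottles stand upright (+-8 degrees) on cell floors of the caddy, the loaded two let go; caddy flat and within 40 mm, glue bottles, model, tape and pot upright and within 30 mm of their start (all of step 1 and value of joint lid between 0.908 and 1.187 rad and velocity of joint lid between -0.05 and 0.05 rad/s and contact force between the fingers and lid above 1 N and contact force between each of amber_1, amber_2, amber_3, amber_4, glue_1, glue_2, study_model, tape_roll, pencil_pot, caddy and lid below 0.1 N and x of amber_3 in the frame of caddy between -0.063 and 0.063 m and y of amber_3 in the frame of caddy between -0.096 and 0.096 m and z of amber_3 in the frame of caddy between -0.005 and 0.012 m and angle between each of amber_3, amber_4's own z axis and vertical below 0.15 rad and x of amber_4 in the frame of caddy between -0.063 and 0.063 m and y of amber_4 in the frame of caddy between -0.096 and 0.096 m and z of amber_4 in the frame of caddy between -0.005 and 0.012 m and distance of caddy from where it was at the start of the episode below 0.04 m and angle between caddy's own z axis and vertical below 0.1 rad and distance of each of glue_1, glue_2, study_model, tape_roll, pencil_pot from where it was at the start of the episode below 0.03 m and angle between each of glue_1, glue_2, study_model, tape_roll, pencil_pot's own z axis and vertical below 0.2 rad); the arm keeps its last pose, push and grip.
It fails at once if an amber bottle is dropped or knocked flying (moves faster than 0.45 m/s with no finger on it, a fall of about 10 mm) ((linear speed of amber_1 above 0.45 m/s and contact force between the fingers and amber_1 below 0.02 N) or (linear speed of amber_2 above 0.45 m/s and contact force between the fingers and amber_2 below 0.02 N) or (linear speed of amber_3 above 0.45 m/s and contact force between the fingers and amber_3 below 0.02 N) or (linear speed of amber_4 above 0.45 m/s and contact force between the fingers and amber_4 below 0.02 N)).
It fails at once if a glue bottle, the study model, the tape roll or the pencil pot is moved more than 30 mm or tipped more than 0.35 rad (distance of any of glue_1, glue_2, study_model, tape_roll, pencil_pot from where it was at the start of the episode above 0.03 m or angle between any of glue_1, glue_2, study_model, tape_roll, pencil_pot's own z axis and vertical above 0.35 rad).
It fails at once if the caddy is pushed more than 40 mm (distance of caddy from where it was at the start of the episode above 0.04 m).
It also fails if it takes over 70 s, if anything falls off the work surface, if the arm or the gripper's body presses on something with over 40 N, if the wrist force passes 120 N, or if a joint passes its speed limit or range.

## Working session

There is one attempt and no reset: what is moved stays moved. The work goes in short steps, Python scripts to look and compute and a tool call to move; the robot and the scene stay as the last step left them, time stands still between calls to the robot, and variables do not carry over. Pictures are saved under pics/ and viewed, and the job is handed in when it is done.

Besides the shell and the picture viewer there is one more tool, called after "Call:" as name([rows], argument=value, ...), one row to a line, values as JSON. step_arm: Moves the arm, as the interface text tells. Its arguments: {"type":"object","properties":{"rows":{"type":"array","items":{"type":"object","properties":{"delta_pos":{"type":"array","items":{"type":"number"}},"spin":{"type":"number"}}}},"jaw":{"type":"number"}},"required":["rows"]}

```bash
ls; mkdir -p pics
python3 - <<'E'
from cell import *
import cv2,numpy as np
print(state())
for n in ("scene","side","wrist"):
    i=camera_info(n); p,d=read_camera(n); cv2.imwrite(f"pics/{n}0.png",p); np.savez(f"/tmp/{n}0.npz",p=p,d=d,K=i["camera_matrix"],R=i["R"],t=i["t"])
    print(n,np.array(i["camera_matrix"]).tolist(),(-np.array(i["R"]).T@np.array(i["t"])).round(0))
E
```

```text
pics
{'t': 0.0, 'joints': array([ 1.15437565e+00,  4.91565027e-01,  1.55943633e+00,  2.63439959e-06,
        1.09170225e+00, -1.05561735e-01]), 'qvel': array([ 0.00103096, -0.0007979 , -0.00095004, -0.00032403,  0.00063953,
        0.0018025 ]), 'tau': array([ 1.08763204e-03, -6.12656236e+01, -2.58186901e+01,  6.93538575e-02,
        4.82051005e-02, -1.02196491e-04]), 'eef_pos': array([191.11684777, 595.03306691, 404.1627538 ]), 'tcp_rot': array([-3.14048813e+00, -1.19380171e-04,  2.83073243e+00]), 'ft_force': array([-0.85307484,  0.15633401, -0.34632685]), 'moment': array([0.05130475, 0.05319461, 0.03436352]), 'opening': 0.9987627777197814}
scene [[514.5381301033257, 0.0, 322.2841446737841], [0.0, 514.5381301033257, 237.59098705060424], [0.0, 0.0, 1.0]] [1509. -675.  879.]
side [[485.449968229101, 0.0, 317.874249619437], [0.0, 485.449968229101, 234.46882886976428], [0.0, 0.0, 1.0]] [  79. -820. 1179.]
wrist [[351.60761827688094, 0.0, 311.9576699611367], [0.0, 351.60761827688094, 239.07471195794912], [0.0, 0.0, 1.0]] [127. 616. 383.]
```

View pics/scene0.png

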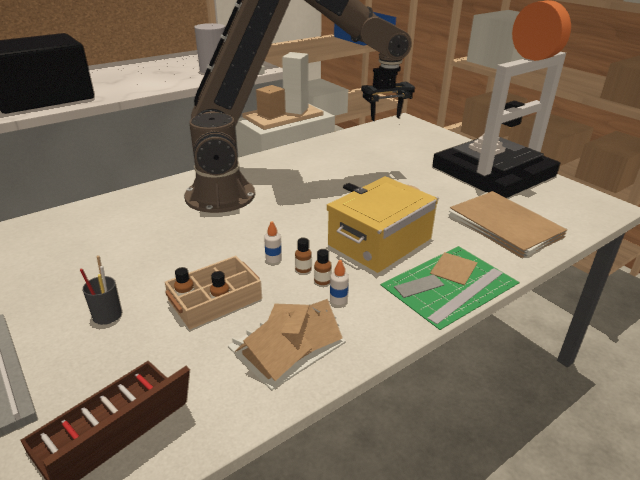

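View pics/side0.png

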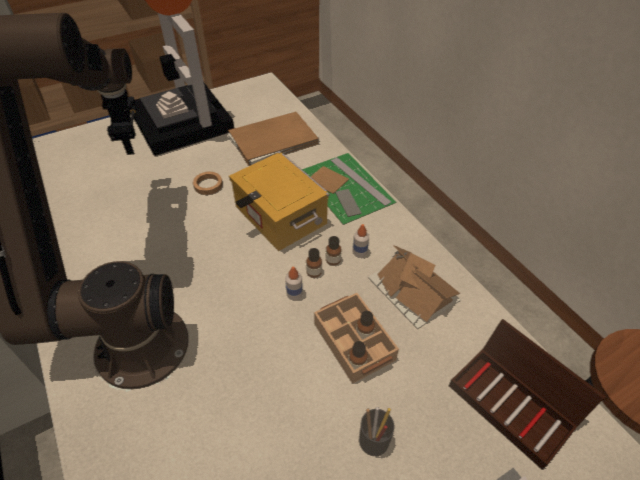

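View pics/wrist0.png

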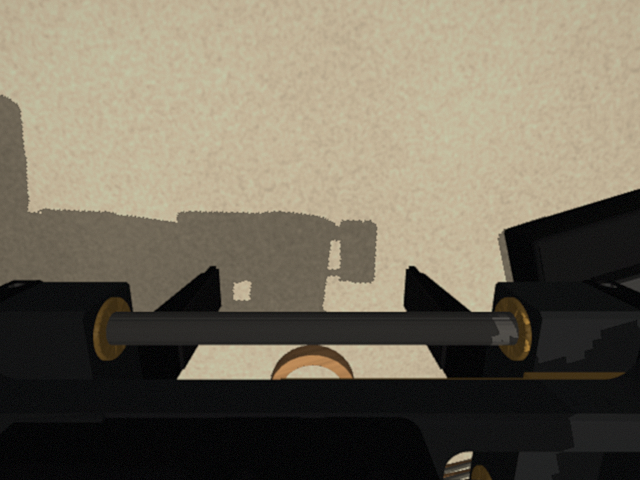

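The side view shows the row glue, amber, amber, glue (294,282; 314,262; 333,250; 361,240), the caddy at (356,335) with two bottles, and the chest with its grip at (248,198). Next I'll measure them from the depth.

```bash
cat > h.py <<'E'
import numpy as np,cv2
def cloud(f):
    z=np.load(f);d=z['d'];K=z['K'];R=z['R'];t=z['t']
    v,u=np.mgrid[:480,:640];P=np.stack([(u-K[0,2])/K[0,0]*d,(v-K[1,2])/K[1,1]*d,d],-1)
    W=(P-t)@R; W[d==0]=np.nan
    return z['p'],W
def proj(z,X):
    c=z['R']@np.array(X)+z['t'];p=z['K']@c;return p[:2]/p[2]
E
python3 - <<'E'
from h import *
for n in ("scene","side"):
    p,W=cloud(f"/tmp/{n}0.npz")
    x,y,z=W[...,0],W[...,1],W[...,2]
    print(n,"table z",np.nanmedian(z[(abs(z)<15)&(x>300)&(x<800)&(abs(y)<300)]))
    m=(x>300)&(x<900)&(y>-500)&(y<450)&(z>20)&(z<200)
    k,lab,st,_=cv2.connectedComponentsWithStats(m.astype(np.uint8))
    for i in range(1,k):
        if st[i,4]>60:
            q=W[lab==i];print(st[i],q.min(0).round(),q.max(0).round())
    # tops: bands
    for lo,hi in ((90,99),(118,130)):
        m2=m&(z>lo)&(z<hi)
        k,lab,st,c=cv2.connectedComponentsWithStats(m2.astype(np.uint8))
        for i in range(1,k):
            if st[i,4]>8:
                q=W[lab==i];print(lo,c[i].round(),st[i,4],np.median(q,0).round(),q.min(0).round(),q.max(0).round(),p[lab==i].mean(0).round())
E
```

```text
scene table z 2.4349084983029625
[ 327  176  112   92 6864] [403. 104.  20.] [675. 413. 153.]
[264 221  18  38 480] [421. -79.  20.] [468. -32. 130.]
[295 237  17  32 428] [513. -35.  20.] [560.  12. 102.]
[ 314  249   35   52 1047] [590. -37.  20.] [725.  22. 129.]
[ 165  256   97   68 3813] [ 434. -388.   20.] [ 583. -162.  108.]
[105 276  16  36 213] [ 374. -500.   20.] [ 440. -484.  100.]
[ 236  299  107   82 4475] [ 673. -328.   20.] [852. -83. 107.]
[151 363  16  18  82] [ 662. -500.   20.] [ 720. -488.   40.]
[172 365  18  43 485] [ 786. -500.   21.] [ 828. -468.  143.]
90 [421. 221.] 69 [643. 333.  94.] [630. 271.  90.] [654. 408.  99.] [ 48. 103. 133.]
90 [363. 234.] 249 [608. 136.  94.] [473. 104.  90.] [674. 263.  99.] [ 67. 101. 121.]
90 [272. 234.] 32 [451. -58.  94.] [434. -70.  90.] [459. -44.  99.] [ 66.  98. 154.]
90 [303. 242.] 67 [536. -12.  96.] [514. -27.  90.] [550.   6.  99.] [40. 44. 46.]
90 [323. 253.] 70 [611.   0.  97.] [590. -15.  90.] [625.  19.  99.] [40. 44. 47.]
90 [182. 276.] 41 [ 488. -345.   95.] [ 473. -356.   91.] [ 493. -325.   99.] [25. 27. 29.]
[... 2425 characters left out ...]
 410.] 9 [ 432. -495.   96.] [ 426. -500.   91.] [ 433. -493.   99.] [70. 80. 89.]
90 [362. 417.] 17 [ 385. -490.   96.] [ 376. -499.   90.] [ 395. -485.   99.] [ 85.  98. 109.]
118 [237. 187.] 29 [437. 332. 126.] [430. 288. 119.] [443. 380. 129.] [ 39.  76. 100.]
118 [323. 199.] 16 [653. 146. 126.] [635. 140. 118.] [668. 150. 130.] [36. 74. 96.]
118 [286. 214.] 133 [516. 135. 125.] [450. 118. 118.] [628. 246. 130.] [34. 72. 96.]
118 [362. 226.] 19 [693. -13. 123.] [686. -17. 118.] [701.  -6. 130.] [ 63.  92. 151.]
118 [292. 269.] 21 [438. -55. 124.] [431. -60. 118.] [445. -46. 130.] [ 65.  94. 154.]
118 [502. 329.] 51 [ 807. -483.  123.] [ 799. -500.  118.] [ 811. -469.  130.] [35. 46. 63.]
```

Run:
```python
import cv2
a=cv2.imread('pics/side0.png')[140:400,180:480];cv2.imwrite('pics/side0z.png',cv2.resize(a,None,fx=2.3,fy=2.3,interpolation=cv2.INTER_CUBIC))
```

```text
(no output)
```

View pics/side0z.png

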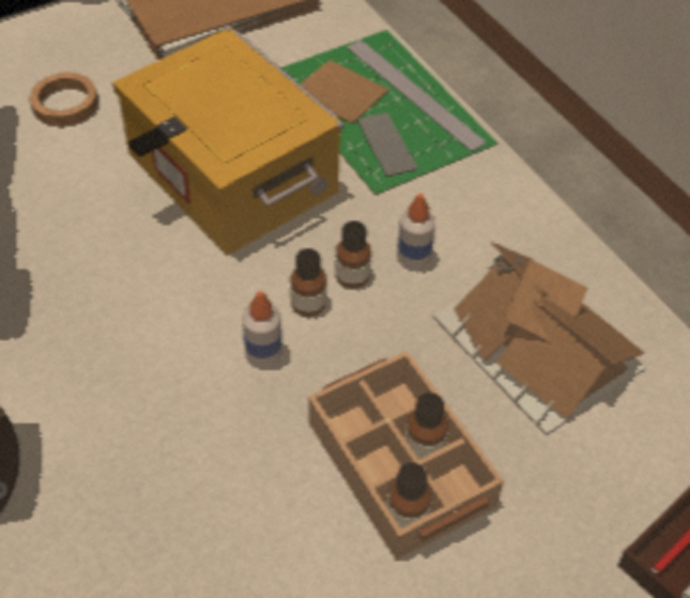

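The cameras disagree by about 8 mm in x, so I'll check the wrist camera geometry, fit the caddy and chest, and then look from above.

```bash
cat >> h.py <<'E'
from scipy.spatial.transform import Rotation as Ro
def plan(target,yawdeg,s):
    R=Ro.from_euler('xyz',s['tcp_rot'])
    d=R.inv().apply(np.array(target)-s['eef_pos'])/10
    y=np.degrees(s['tcp_rot'][2]); sp=-((yawdeg-y+180)%360-180)
    print('pose',s['eef_pos'].round(1),'yaw',round(y,2),'-> delta cm',d.round(2),'spin',round(sp,2),'rows',max(np.linalg.norm(d)/5,abs(sp)/8.59).round(1))
E
python3 - <<'E'
from cell import *
from h import *
i=camera_info('wrist');s=state();RT=Ro.from_euler('xyz',s['tcp_rot']).as_matrix()
R=np.array(i['R']);t=np.array(i['t']);print('cam axes in tool\n',(RT.T@R.T).round(3),'pos in tool',(RT.T@(-R.T@t-s['eef_pos'])).round(1))
plan([640,-80,480],180,s)
for n in ("scene","side"):
    p,W=cloud(f"/tmp/{n}0.npz");x,y,z=W[...,0],W[...,1],W[...,2]
    b,g,r=[p[...,k].astype(int) for k in range(3)]
    m=(x>420)&(x<700)&(y>80)&(y<420)&(z>136)&(z<152)&(r-b>50)
    q=np.c_[x[m],y[m]].astype(np.float32);print(n,'lid',m.sum(),np.median(z[m]),cv2.minAreaRect(q))
    m=(x>380)&(x<470)&(y>150)&(y<360)&(z>120)&(z<165)&(r<70)&(r-b<30)
    q=W[m];print('grip',len(q),np.median(q,0).round(),q.min(0).round(),q.max(0).round())
    m=(x>410)&(x<610)&(y<-140)&(y>-410)&(z>54)&(z<66)&(r-b>15)
    q=np.c_[x[m],y[m]].astype(np.float32);print('caddy rim',m.sum(),np.median(z[m]),cv2.minAreaRect(q))
E
```

```text
cam axes in tool
 [[-0.002 -0.97  -0.244]
 [ 1.    -0.002 -0.001]
 [ 0.    -0.244  0.97 ]] pos in tool [67.7  0.6 20.9]
pose [191.1 595.  404.3] yaw 162.19 -> delta cm [-63.38 -50.55  -7.53] spin -17.81 rows 16.3
scene lid 3106 143.75629392247504 ((550.347412109375, 262.852294921875), (211.63819885253906, 278.3747253417969), 7.544672966003418)
grip 88 [428. 237. 144.] [404. 227. 132.] [469. 260. 149.]
caddy rim 1098 59.86409384043529 ((508.42486572265625, -274.7969665527344), (221.95132446289062, 145.13668823242188), 88.75170135498047)
side lid 3572 142.88246887010803 ((549.9989624023438, 265.7033996582031), (209.36228942871094, 276.37921142578125), 8.219956398010254)
grip 144 [430. 243. 144.] [400. 229. 132.] [469. 262. 150.]
caddy rim 1002 59.80256688944651 ((505.7418212890625, -274.00323486328125), (222.1553192138672, 140.74801635742188), 89.1007308959961)
```

Call:
step_arm([
  {"delta_pos": [-3.5, -2.8, -1.5], "spin": -3},
  {"delta_pos": [-7, -5.6, -3], "spin": -6},
  {"delta_pos": [-10.5, -8.4, -4.5], "spin": -9},
  {"delta_pos": [-14, -11.2, -6], "spin": -12},
  {"delta_pos": [-17.5, -14, -7.5], "spin": -17.8},
])

```text
t: 0.65
eef_pos: [315.5, 406.7, 479.9]
tcp_rot: [-3.141, -0.0, -3.139]
ft_force: [0.6, 0.4, 0.6]
opening: 1.004
```

Run:
```python
from cell import *
from h import *
s=state();print(s['joints'].round(2));plan([600,-80,490],180,s)
```

```text
[ 0.78  0.26  1.72 -0.    1.16 -0.79]
pose [315.5 406.7 479.9] yaw -179.85 -> delta cm [-28.32 -48.75  -0.98] spin 0.15 rows 11.3
```

Call:
step_arm([
  {"delta_pos": [-2.4, -4.1, 0]},
  {"delta_pos": [-4.8, -8.2, 0]},
  {"delta_pos": [-7.2, -12.3, 0]},
  {"delta_pos": [-9.6, -16.4, 0]},
  {"delta_pos": [-12, -20.5, 0]},
])

```text
invalid input at $.rows[0]: expected keys delta_pos, spin
```

Call:
step_arm([
  {"delta_pos": [-2.4, -4.1, 0]},
  {"delta_pos": [-4.8, -8.2, 0]},
  {"delta_pos": [-7.2, -12.3, 0]},
  {"delta_pos": [-9.6, -16.4, 0]},
  {"delta_pos": [-12, -20.5, 0]},
])

```text
invalid input at $.rows[0]: expected keys delta_pos, spin
```

Call:
step_arm([
  {"delta_pos": [-2.4, -4.1, -0.5]},
  {"delta_pos": [-4.3, -7.7, -1]},
  {"delta_pos": [-4.3, -7.7, -1]},
])

```text
invalid input at $.rows[0]: expected keys delta_pos, spin
```

```bash
cat >> h.py <<'E'
def snap(n,f):
    from cell import camera_info,read_camera
    i=camera_info(n);p,d=read_camera(n);cv2.imwrite(f"pics/{f}.png",p)
    np.savez(f"/tmp/{f}.npz",p=p,d=d,K=i["camera_matrix"],R=i["R"],t=i["t"])
E
python3 - <<'E'
from cell import *
from h import *
s=state();snap('wrist','w1');print(s['eef_pos'],s['tcp_rot'],abs(s['qvel']).max())
E
```

```text
[315.50800843 406.70088621 479.87202457] [-3.14067784e+00 -4.64304405e-04 -3.13892654e+00] 1.885758424805065
```

View pics/w1.png

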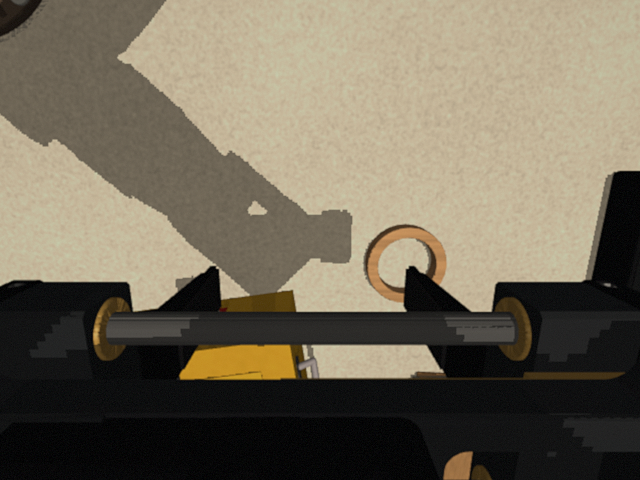

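The moves were refused because every row needs a spin key. The picture only shows the chest's front edge at row ~330 and the tape at (405,260).

Run:
```python
from cell import *
from h import *
s=state();plan([600,-80,490],180,s);print(abs(s['qvel']).max())
```

```text
pose [318.  403.2 482.2] yaw -179.34 -> delta cm [-27.65 -48.64  -0.68] spin 0.66 rows 11.2
0.3506649338616051
```

Call:
step_arm([
  {"delta_pos": [-2.4, -4.1, 0], "spin": 0},
  {"delta_pos": [-4.8, -8.2, 0], "spin": 0},
  {"delta_pos": [-7.2, -12.3, 0], "spin": 0.7},
  {"delta_pos": [-9.6, -16.4, 0], "spin": 0.7},
  {"delta_pos": [-12, -20.5, 0], "spin": 0.7},
])

```text
t: 1.2
eef_pos: [440.9, 197.8, 482.7]
tcp_rot: [-3.141, 0.003, 3.141]
ft_force: [0.5, 0.3, -0.3]
opening: 0.997
```

Call:
step_arm([
  {"delta_pos": [-2.4, -4.1, 0], "spin": 0},
  {"delta_pos": [-4.8, -8.2, 0], "spin": 0},
  {"delta_pos": [-7.2, -12.3, 0], "spin": 0},
  {"delta_pos": [-9.6, -16.4, 0], "spin": 0},
  {"delta_pos": [-12, -20.5, 0], "spin": 0},
])

```text
t: 1.7
eef_pos: [561.4, -9.2, 483.0]
tcp_rot: [-3.141, 0.003, 3.141]
ft_force: [1.1, 0.1, 0.3]
opening: 1.003
```

Call:
step_arm([
  {"delta_pos": [-2.4, -4.1, -0.5], "spin": 0},
  {"delta_pos": [-4.3, -8.4, -1], "spin": 0},
  {"delta_pos": [-4.3, -8.4, -1], "spin": 0},
  {"delta_pos": [-4.3, -8.4, -1], "spin": 0},
])

```text
t: 2.1
eef_pos: [604.4, -94.1, 492.4]
tcp_rot: [3.141, 0.001, 3.139]
ft_force: [0.1, 1.2, -0.1]
opening: 0.998
```

Run:
```python
from cell import *
from h import *
s=state();snap('wrist','w2');print(s['eef_pos'],s['tcp_rot'],abs(s['qvel']).max())
```

```text
[604.40808381 -94.05999833 492.40005242] [3.14137003e+00 1.45479771e-03 3.13856348e+00] 0.038243330208419385
```

View pics/w2.png

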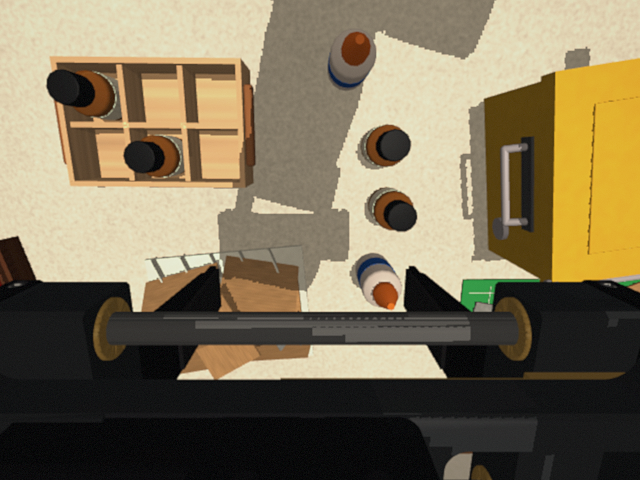

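The view shows the ambers at caps (393,145) and (400,215), the glue bottles at (353,55) and (380,285), the whole caddy with taken cells at (70,87) and (147,157), and empty cells at right, (210,90) and (210,155).

Run:
```python
from h import *
p,W=cloud("/tmp/w2.npz");x,y,z=W[...,0],W[...,1],W[...,2]
m0=np.zeros(z.shape,bool);m0[:278]=1
print('table',np.nanmedian(z[m0&(abs(z)<15)]))
dark=p.max(2)<85
for lo,hi,f in ((89,107,dark),(110,135,~dark)):
    m=m0&(z>lo)&(z<hi)&f
    m[:,480:]=0
    k,lab,st,c=cv2.connectedComponentsWithStats(m.astype(np.uint8))
    for i in range(1,k):
        if st[i,4]>60:
            q=W[lab==i];zt=np.percentile(q[:,2],90);q=q[q[:,2]>zt-5]
            (cc,r)=cv2.minEnclosingCircle(q[:,:2].astype(np.float32))
            print(c[i].round(),st[i,4],'z',zt.round(1),np.median(q,0).round(1),'circ',np.round(cc,1),round(r,1))
m=m0&(z>55)&(z<66)&(np.arange(640)[None]<262)&(p[...,2].astype(int)-p[...,0]>25)
# rim
q=np.c_[x[m],y[m]].astype(np.float32);print('rim',len(q),np.median(z[m]))
def model(a):
    cx,cy,th=a;c,s=np.cos(th),np.sin(th);d=q-[cx,cy];u=d[:,0]*c+d[:,1]*s;v=-d[:,0]*s+d[:,1]*c
    gu=np.min([abs(u-k) for k in(-66,0,66)],0);gv=np.min([abs(v-k) for k in(-99,-33,33,99)],0)
    return np.maximum(np.minimum(gu,gv)-3,0).clip(0,15)
from scipy.optimize import least_squares
best=min((least_squares(model,[a,b,t],loss='soft_l1') for a in(500,507,515) for b in(-285,-278,-270) for t in(-.05,0,.05)),key=lambda r:r.cost)
print('caddy',best.x,best.cost/len(q))
cx,cy,th=best.x
for l in((33,0),(-33,-66),(-33,66),(33,66),(-33,0),(33,-66)):
    print(l,(cx+l[0]*np.cos(th)-l[1]*np.sin(th)).round(1),(cy+l[0]*np.sin(th)+l[1]*np.cos(th)).round(1))
m=m0&(z>130)&(np.arange(640)[None]>480)
q=W[m];print('chest',np.median(q[:,2]),q.min(0),q.max(0))
```

```text
table -0.5958339177620159
[66. 88.] 1103 z 102.2 [ 476.  -336.1  101.2] circ [ 476.  -337.6] 16.5
[394. 145.] 795 z 96.1 [532.3  -8.6  95.1] circ [532.5  -8.4] 16.2
[141. 157.] 892 z 102.0 [ 543.  -270.3  101.1] circ [ 543.1 -271.6] 16.4
[401. 217.] 684 z 96.1 [607.9   3.1  95. ] circ [608.3   3.4] 16.0
[357.  44.] 376 z 125.6 [443.1 -51.7 124.5] circ [442.2 -51.7] 5.9
rim 4814 59.35509906249402
caddy [ 5.08267185e+02 -2.76789187e+02 -1.28319956e-02] 1.9053533552954085
(33, 0) 541.3 -277.2
(-33, -66) 474.4 -342.4
(-33, 66) 476.1 -210.4
(33, 66) 542.1 -211.2
(-33, 0) 475.3 -276.4
(33, -66) 540.4 -343.2
chest 140.3028492863144 [461.65279378 117.05874027 130.00870612] [664.55645069 233.09198702 144.91415933]
```

Run:
```python
from h import *
zz=np.load("/tmp/w2.npz");im=zz['p'].copy();cx,cy,th=508.3,-276.8,-.0128
R=np.array([[np.cos(th),-np.sin(th)],[np.sin(th),np.cos(th)]])
def L(a,b):
    A,B=[tuple(int(v) for v in np.round(proj(zz,[*(R@k+[cx,cy]),60]))) for k in(a,b)];cv2.line(im,A,B,(255,0,255),1)
for u in(-69,-63,-3,3,63,69):L((u,-102),(u,102))
for v in(-102,-96,-36,-30,30,36,96,102):L((-69,v),(69,v))
cv2.imwrite('pics/w2o.png',cv2.resize(im[30:220,30:280],None,fx=3,fy=3))
```

```text
(no output)
```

View pics/w2o.png

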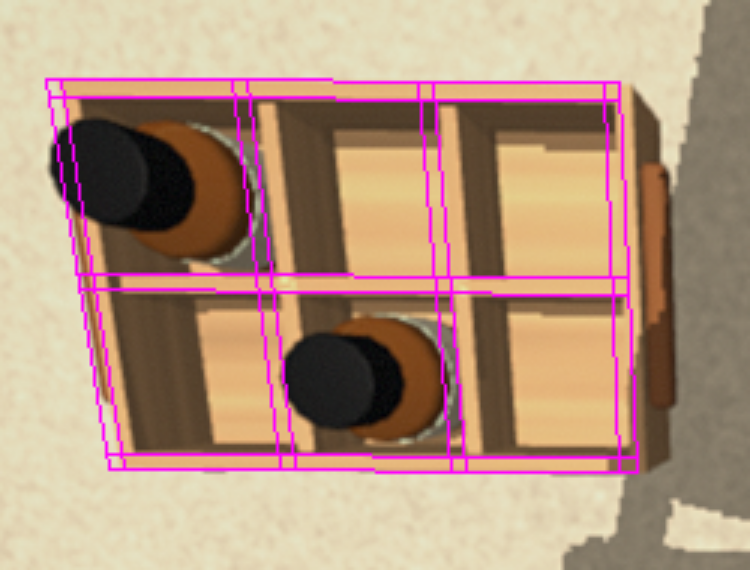

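The overlay sits about 6 mm too far in -y, because the side faces biased the fit. I'll refit with rim-top points only.

Run:
```python
from h import *
from scipy.optimize import least_squares
p,W=cloud("/tmp/w2.npz");x,y,z=W[...,0],W[...,1],W[...,2]
m=np.zeros(z.shape,bool);m[50:195,30:262]=1
m&=(z>58)&(z<61.5)&(p[...,2].astype(int)-p[...,0]>25)
q=np.c_[x[m],y[m]]
def model(a):
    cx,cy,th=a;c,s=np.cos(th),np.sin(th);d=q-[cx,cy];u=d[:,0]*c+d[:,1]*s;v=-d[:,0]*s+d[:,1]*c
    gu=np.min([abs(u-k) for k in(-66,0,66)],0);gv=np.min([abs(v-k) for k in(-99,-33,33,99)],0)
    g=np.maximum(np.minimum(gu,gv)-2,0)
    out=np.maximum(np.maximum(abs(u)-69,abs(v)-102),0)
    return np.maximum(g,out).clip(0,15)
rs=sorted((least_squares(model,[a,b,t],loss='soft_l1') for a in(500,507,515) for b in(-285,-278,-270,-264) for t in(-.05,0,.05)),key=lambda r:r.cost)
print(len(q),[(r.x.round(3),r.cost) for r in rs[:3]]);cx,cy,th=rs[0].x
for l in((33,0),(-33,-66),(-33,66),(33,66),(-33,0),(33,-66)):
    print(l,(cx+l[0]*np.cos(th)-l[1]*np.sin(th)).round(1),(cy+l[0]*np.sin(th)+l[1]*np.cos(th)).round(1))
zz=np.load("/tmp/w2.npz");im=zz['p'].copy()
R=np.array([[np.cos(th),-np.sin(th)],[np.sin(th),np.cos(th)]])
def L(a,b):
    A,B=[tuple(int(v) for v in np.round(proj(zz,[*(R@k+[cx,cy]),60]))) for k in(a,b)];cv2.line(im,A,B,(255,0,255),1)
for u in(-69,-63,-3,3,63,69):L((u,-102),(u,102))
for v in(-102,-96,-36,-30,30,36,96,102):L((-69,v),(69,v))
cv2.imwrite('pics/w2o2.png',cv2.resize(im[30:220,30:280],None,fx=3,fy=3))
```

```text
3391 [(array([ 5.08784e+02, -2.73805e+02, -1.40000e-02]), np.float64(2363.67388060937)), (array([ 5.08784e+02, -2.73805e+02, -1.40000e-02]), np.float64(2363.6738806093704)), (array([ 5.08784e+02, -2.73805e+02, -1.40000e-02]), np.float64(2363.6738806093704))]
(33, 0) 541.8 -274.3
(-33, -66) 474.9 -339.3
(-33, 66) 476.7 -207.4
(33, 66) 542.7 -208.3
(-33, 0) 475.8 -273.4
(33, -66) 540.9 -340.2
```

View pics/w2o2.png

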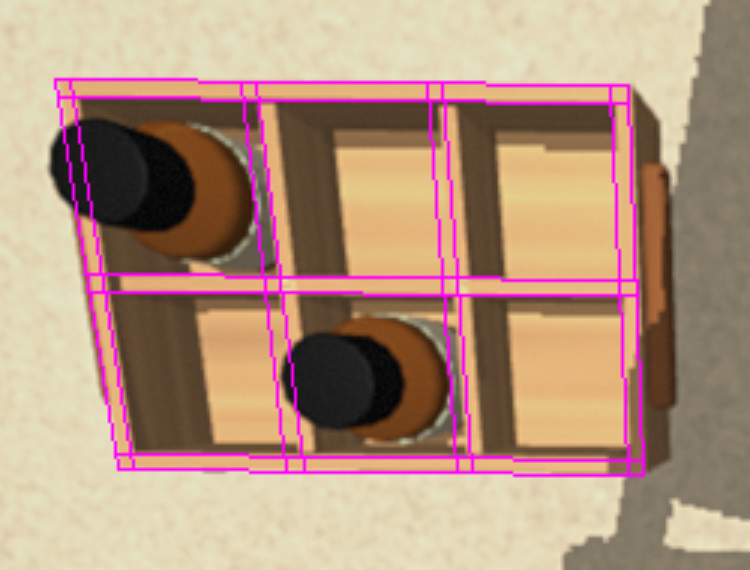

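Run:
```python
from cell import *
from h import *
s=state();plan([532,-8.5,340],180,s);print((608-532,3.4+8.4))
```

```text
pose [604.1 -93.  492.7] yaw 179.91 -> delta cm [ 7.25  8.44 15.26] spin -0.09 rows 3.8
(76, 11.8)
```

Run:
```python
import cv2
a=cv2.imread('pics/w2.png')[45:200,35:265];cv2.imwrite('pics/w2c.png',cv2.resize(a,None,fx=3.4,fy=3.4,interpolation=cv2.INTER_NEAREST))
from h import *
p,W=cloud("/tmp/w2.npz")
for r in (62,75,110,127,150):
    print(r,[(u,*W[r,u,1:].round(0).astype(int)) for u in range(44,262,3)])
```

```text
62 [(44, np.int64(-422), np.int64(-1)), (47, np.int64(-418), np.int64(-1)), (50, np.int64(-374), np.int64(59)), (53, np.int64(-370), np.int64(60)), (56, np.int64(-367), np.int64(60)), (59, np.int64(-364), np.int64(60)), (62, np.int64(-361), np.int64(60)), (65, np.int64(-358), np.int64(59)), (68, np.int64(-354), np.int64(61)), (71, np.int64(-351), np.int64(60)), (74, np.int64(-348), np.int64(59)), (77, np.int64(-346), np.int64(58)), (80, np.int64(-341), np.int64(60)), (83, np.int64(-338), np.int64(60)), (86, np.int64(-335), np.int64(60)), (89, np.int64(-331), np.int64(61)), (92, np.int64(-329), np.int64(60)), (95, np.int64(-326), np.int64(59)), (98, np.int64(-323), np.int64(59)), (101, np.int64(-319), np.int64(59)), (104, np.int64(-315), np.int64(60)), (107, np.int64(-313), np.int64(58)), (110, np.int64(-310), np.int64(59)), (113, np.int64(-306), np.int64(60)), (116, np.int64(-303), np.int64(60)), (119, np.int64(-300), np.int64(59)), (122, np.int64(-297), np.int64(59)), (125, np.int64(-294), np.int64(59)), (128, np.int64(-290), np.int64(60)), (131, np.int64(-286), np.int64(61)), (134,
[... 11548 characters left out ...]
nt64(4)), (206, np.int64(-230), np.int64(5)), (209, np.int64(-226), np.int64(6)), (212, np.int64(-222), np.int64(4)), (215, np.int64(-218), np.int64(6)), (218, np.int64(-214), np.int64(5)), (221, np.int64(-211), np.int64(4)), (224, np.int64(-206), np.int64(6)), (227, np.int64(-203), np.int64(5)), (230, np.int64(-199), np.int64(5)), (233, np.int64(-195), np.int64(6)), (236, np.int64(-191), np.int64(7)), (239, np.int64(-176), np.int64(59)), (242, np.int64(-173), np.int64(59)), (245, np.int64(-172), np.int64(49)), (248, np.int64(-168), np.int64(50)), (251, np.int64(-164), np.int64(52)), (254, np.int64(-162), np.int64(43)), (257, np.int64(-165), np.int64(-1)), (260, np.int64(-161), np.int64(0))]
```

View pics/w2c.png

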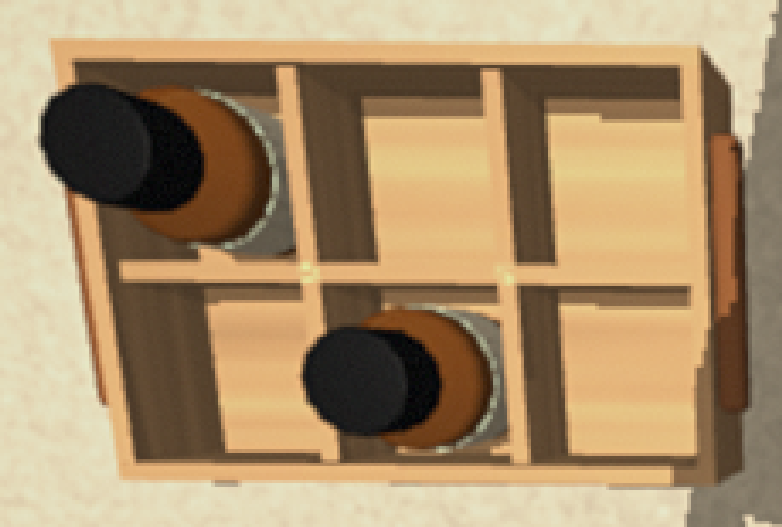

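Rim and divider faces put the caddy at about (508.8, -273), yaw -0.8°, so the free cells are near (477,-207) and (542.5,-207.5). I'll approach the bottle at (532.4,-8.5).

Call:
step_arm([
  {"delta_pos": [1.8, 2.1, 3], "spin": 0},
  {"delta_pos": [3.6, 4.2, 6], "spin": 0},
  {"delta_pos": [5.4, 6.3, 9], "spin": 0},
  {"delta_pos": [7.2, 8.45, 12], "spin": 0},
  {"delta_pos": [7.2, 8.45, 12], "spin": 0},
])

```text
t: 2.65
eef_pos: [529.6, -5.2, 369.9]
tcp_rot: [3.14, -0.005, -3.14]
ft_force: [0.5, -0.5, 0.2]
opening: 1.0
```

Run:
```python
from cell import *
from h import *
snap('wrist','w3');s=state();plan([532.4,-8.5,258.5],180,s)
p,W=cloud("/tmp/w3.npz");z=W[...,2]
m=(z>89)&(z<107)&(p.max(2)<85);m[280:]=0
k,lab,st,c=cv2.connectedComponentsWithStats(m.astype(np.uint8))
for i in range(1,k):
    if st[i,4]>60:
        q=W[lab==i];zt=np.percentile(q[:,2],90);q=q[q[:,2]>zt-5]
        print(c[i].round(),st[i,4],zt,cv2.minEnclosingCircle(q[:,:2].astype(np.float32)))
```

```text
pose [531.2  -6.3 371.9] yaw -179.91 -> delta cm [-0.13 -0.22 11.34] spin 0.09 rows 2.3
[308. 247.] 1401 95.92716954147528 ((531.7509765625, -7.519957542419434), 16.27387237548828)
[492. 259.] 561 103.7885271495118 ((538.75927734375, 129.7413787841797), 15.410195350646973)
```

View pics/w3.png

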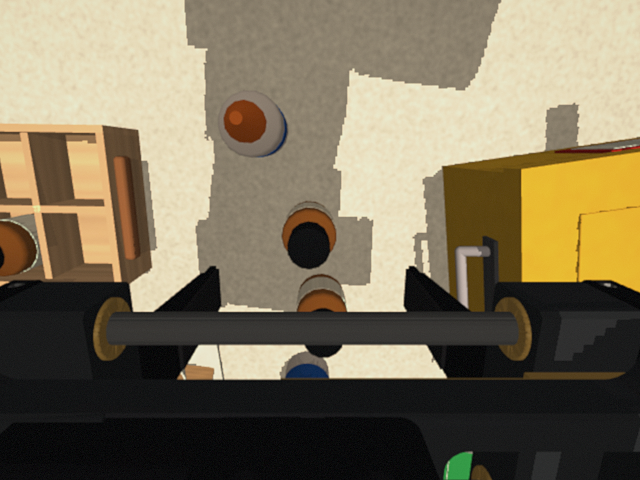

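The target cap is centred between the fingers at (308,247). Descending.

Call:
step_arm([
  {"delta_pos": [-0.1, -0.15, 4], "spin": 0},
  {"delta_pos": [-0.1, -0.15, 8], "spin": 0},
  {"delta_pos": [-0.1, -0.15, 11], "spin": 0},
  {"delta_pos": [-0.1, -0.15, 11.3], "spin": 0},
  {"delta_pos": [-0.1, -0.15, 11.3], "spin": 0},
])

```text
t: 3.2
eef_pos: [532.8, -7.8, 259.7]
tcp_rot: [3.141, -0.0, -3.14]
ft_force: [-0.4, -0.2, 0.3]
opening: 1.0
```

Call:
step_arm([
  {"delta_pos": [0, 0, 0], "spin": 0},
  {"delta_pos": [0, 0, 0], "spin": 0},
  {"delta_pos": [0, 0, 0], "spin": 0},
  {"delta_pos": [0, 0, 0], "spin": 0},
  {"delta_pos": [0, 0, 0], "spin": 0},
], jaw=0)

```text
t: 3.7
eef_pos: [532.8, -7.8, 260.1]
tcp_rot: [3.141, -0.0, -3.14]
ft_force: [-0.9, 0.2, -0.3]
opening: 0.636
```

Call:
step_arm([
  {"delta_pos": [0, 0, 0], "spin": 0},
  {"delta_pos": [0, 0, 0], "spin": 0},
  {"delta_pos": [0, 0, 0], "spin": 0},
])

```text
t: 4.0
eef_pos: [532.8, -7.8, 260.0]
tcp_rot: [3.141, -0.0, -3.14]
ft_force: [0.4, 0.1, 0.2]
opening: 0.383
```

Call:
step_arm([
  {"delta_pos": [0, 0, 0], "spin": 0},
  {"delta_pos": [0, 0, 0], "spin": 0},
  {"delta_pos": [0, 0, 0], "spin": 0},
])

```text
t: 4.3
eef_pos: [532.8, -7.8, 260.0]
tcp_rot: [3.141, -0.0, -3.14]
ft_force: [-0.0, 0.3, -0.3]
opening: 0.338
```

Call:
step_arm([
  {"delta_pos": [0, 0, -1], "spin": 0},
  {"delta_pos": [0, 0, -3], "spin": 0},
  {"delta_pos": [0, 0, -6], "spin": 0},
  {"delta_pos": [0, 0, -9], "spin": 0},
  {"delta_pos": [0, 0, -10], "spin": 0},
])

```text
t: 4.8
eef_pos: [532.9, -7.8, 363.0]
tcp_rot: [-3.142, 0.004, -3.14]
ft_force: [-1.1, 0.4, -1.6]
opening: 0.341
```

Run:
```python
from cell import *
from h import *
s=state();print(s['opening']);plan([542.5,-206.5,361],180,s)
```

```text
0.3406460009752569
pose [532.9  -7.8 363. ] yaw -179.89 -> delta cm [ -0.92 -19.87   0.21] spin 0.11 rows 4.0
```

Call:
step_arm([
  {"delta_pos": [-0.2, -4, 0], "spin": 0},
  {"delta_pos": [-0.4, -8, 0], "spin": 0},
  {"delta_pos": [-0.6, -12, 0], "spin": 0},
  {"delta_pos": [-0.8, -16, 0], "spin": 0},
  {"delta_pos": [-0.95, -19.9, 0], "spin": 0},
])

```text
t: 5.3
eef_pos: [542.5, -208.4, 362.4]
tcp_rot: [3.141, 0.003, -3.14]
ft_force: [-0.1, 0.1, -1.3]
opening: 0.34
```

Call:
step_arm([
  {"delta_pos": [0, 0, 0], "spin": 0},
  {"delta_pos": [0, 0, 0], "spin": 0},
])

```text
t: 5.5
eef_pos: [542.2, -209.2, 361.6]
tcp_rot: [3.14, 0.002, 3.142]
ft_force: [-0.1, 0.2, -2.5]
opening: 0.342
```

Run:
```python
from cell import *
from h import *
snap('wrist','w4');s=state();print(s['opening']);plan([542.5,-207.5,267.5],180,s)
```

```text
0.3464221884034613
pose [ 542.3 -208.3  361.8] yaw -179.93 -> delta cm [-0.01  0.06  9.43] spin 0.07 rows 1.9
```

View pics/w4.png

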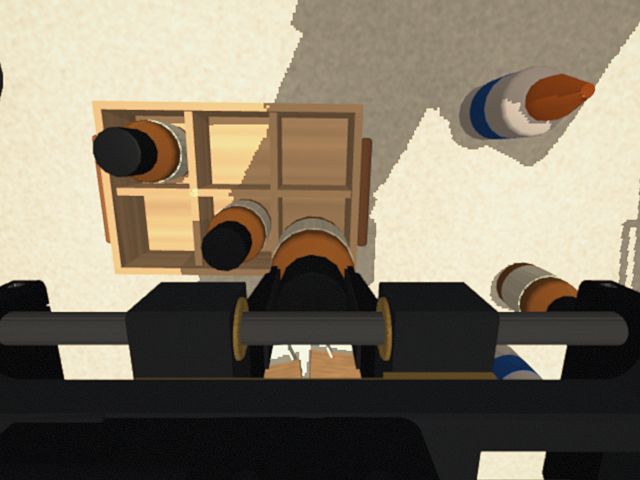

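The bottle hangs upright over the empty cell (270–355, 195–270). I'll lower it in.

Call:
step_arm([
  {"delta_pos": [0, 0.05, 2.5], "spin": 0},
  {"delta_pos": [0, 0.05, 5], "spin": 0},
  {"delta_pos": [0, 0.05, 7.2], "spin": 0},
  {"delta_pos": [0, 0.05, 8.4], "spin": 0},
  {"delta_pos": [0, 0.05, 9], "spin": 0},
])

```text
t: 6.05
eef_pos: [542.5, -206.7, 270.9]
tcp_rot: [3.14, 0.001, -3.139]
ft_force: [-0.4, -0.0, -1.3]
opening: 0.339
```

Call:
step_arm([
  {"delta_pos": [0, 0, 0.2], "spin": 0},
  {"delta_pos": [0, 0, 0.3], "spin": 0},
  {"delta_pos": [0, 0, 0.3], "spin": 0},
])

```text
t: 6.35
eef_pos: [542.6, -206.6, 268.5]
tcp_rot: [3.14, 0.001, -3.139]
ft_force: [0.7, -0.2, -1.9]
opening: 0.341
```

Call:
step_arm([
  {"delta_pos": [0, 0, 0.1], "spin": 0},
  {"delta_pos": [0, 0, 0.2], "spin": 0},
  {"delta_pos": [0, 0, 0.2], "spin": 0},
])

```text
t: 6.65
eef_pos: [542.6, -206.7, 266.7]
tcp_rot: [3.14, 0.002, -3.139]
ft_force: [-0.1, 0.8, -1.5]
opening: 0.34
```

Call:
step_arm([
  {"delta_pos": [0, 0, 0], "spin": 0},
  {"delta_pos": [0, 0, 0], "spin": 0},
  {"delta_pos": [0, 0, 0], "spin": 0},
  {"delta_pos": [0, 0, 0], "spin": 0},
], jaw=0.52)

```text
t: 7.05
eef_pos: [542.6, -206.7, 266.8]
tcp_rot: [3.14, 0.002, -3.139]
ft_force: [-1.2, -0.7, 0.9]
opening: 0.515
```

Call:
step_arm([
  {"delta_pos": [0, 0, -1], "spin": 0},
  {"delta_pos": [0, 0, -3], "spin": 0},
  {"delta_pos": [0, 0, -6], "spin": 0},
  {"delta_pos": [0, 0, -9], "spin": 0},
  {"delta_pos": [0, 0, -11], "spin": 0},
])

```text
t: 7.55
eef_pos: [542.3, -206.8, 379.6]
tcp_rot: [3.141, 0.004, -3.139]
ft_force: [-0.9, 0.9, 0.1]
opening: 0.517
```

Run:
```python
from cell import *
from h import *
snap('wrist','w5');s=state();plan([608,3,372],180,s)
```

```text
pose [ 542.6 -206.8  382.2] yaw -179.85 -> delta cm [-6.59 20.97  1.04] spin 0.15 rows 4.4
```

View pics/w5.png

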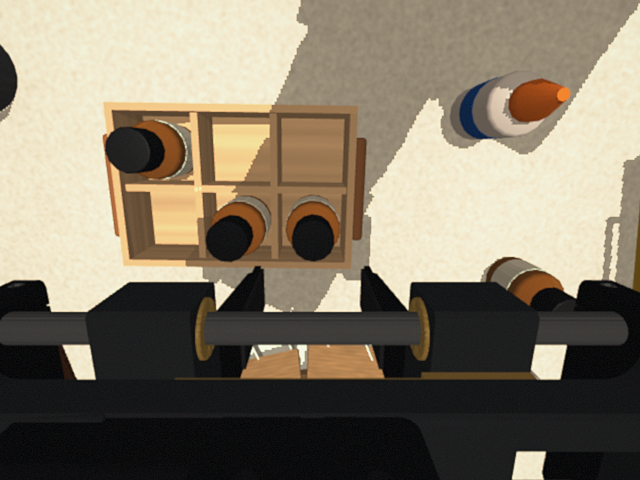

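The bottle stands in its cell at (313,230). On to the second one.

Call:
step_arm([
  {"delta_pos": [-1.3, 4.2, 0], "spin": 0},
  {"delta_pos": [-2.6, 8.4, 0], "spin": 0},
  {"delta_pos": [-3.9, 12.6, 0], "spin": 0},
  {"delta_pos": [-5.2, 16.8, 0.5], "spin": 0},
  {"delta_pos": [-6.55, 21, 1], "spin": 0.1},
], jaw=1)

```text
t: 8.1
eef_pos: [607.8, 5.1, 372.9]
tcp_rot: [-3.14, 0.008, -3.141]
ft_force: [-0.1, -0.4, 0.3]
opening: 0.884
```

Call:
step_arm([
  {"delta_pos": [0, 0, 0], "spin": 0},
  {"delta_pos": [0, 0, 0], "spin": 0},
])

```text
t: 8.3
eef_pos: [607.8, 6.0, 373.0]
tcp_rot: [-3.14, 0.008, -3.139]
ft_force: [0.3, -0.4, -0.2]
opening: 0.993
```

Run:
```python
from cell import *
from h import *
snap('wrist','w6');s=state();plan([608.2,3.2,260],180,s)
p,W=cloud("/tmp/w6.npz");z=W[...,2]
m=(z>89)&(z<107)&(p.max(2)<85);m[280:]=0
k,lab,st,c=cv2.connectedComponentsWithStats(m.astype(np.uint8))
for i in range(1,k):
    if st[i,4]>60:
        q=W[lab==i];zt=np.percentile(q[:,2],90);q=q[q[:,2]>zt-5]
        print(c[i].round(),st[i,4],zt,cv2.minEnclosingCircle(q[:,:2].astype(np.float32)))
```

```text
pose [607.6   5.  373.1] yaw -179.92 -> delta cm [ 0.03 -0.16 11.31] spin 0.08 rows 2.3
[491. 192.] 1972 103.74003916640547 ((573.8671875, 134.80831909179688), 50.18914031982422)
[ 19. 151.] 1744 101.85202320668238 ((542.7098388671875, -204.8765106201172), 16.561885833740234)
[310. 239.] 1380 96.01558363000922 ((608.1809692382812, 4.1920294761657715), 16.200672149658203)
```

View pics/w6.png

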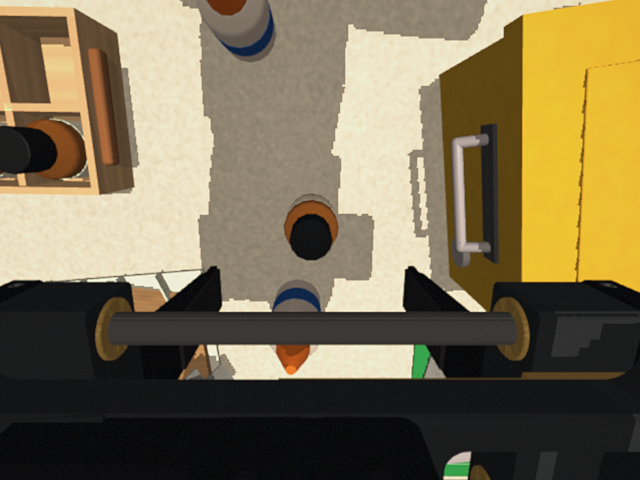

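The cap is centred between the jaws at (310,239), and glue_2's nozzle stays below the gripper body. Descending.

Call:
step_arm([
  {"delta_pos": [0, -0.1, 4], "spin": 0},
  {"delta_pos": [0, -0.1, 8], "spin": 0},
  {"delta_pos": [0, -0.1, 11], "spin": 0},
  {"delta_pos": [0, -0.1, 11.3], "spin": 0},
  {"delta_pos": [0, -0.1, 11.3], "spin": 0},
])

```text
t: 8.85
eef_pos: [608.7, 2.7, 260.5]
tcp_rot: [-3.14, 0.008, -3.142]
ft_force: [-0.5, 0.8, 0.4]
opening: 1.001
```

Call:
step_arm([
  {"delta_pos": [0, 0, 0], "spin": 0},
  {"delta_pos": [0, 0, 0], "spin": 0},
  {"delta_pos": [0, 0, 0], "spin": 0},
  {"delta_pos": [0, 0, 0], "spin": 0},
  {"delta_pos": [0, 0, 0], "spin": 0},
], jaw=0)

```text
t: 9.35
eef_pos: [608.7, 2.8, 260.9]
tcp_rot: [-3.14, 0.008, -3.142]
ft_force: [0.2, -0.3, -0.1]
opening: 0.637
```

Call:
step_arm([
  {"delta_pos": [0, 0, 0], "spin": 0},
  {"delta_pos": [0, 0, 0], "spin": 0},
  {"delta_pos": [0, 0, 0], "spin": 0},
  {"delta_pos": [0, 0, 0], "spin": 0},
  {"delta_pos": [0, 0, 0], "spin": 0},
])

```text
t: 9.85
eef_pos: [608.7, 2.8, 260.8]
tcp_rot: [-3.14, 0.008, -3.141]
ft_force: [0.1, 0.1, -1.3]
opening: 0.343
```

Call:
step_arm([
  {"delta_pos": [0, 0, -1], "spin": 0},
  {"delta_pos": [0, 0, -3], "spin": 0},
  {"delta_pos": [0, 0, -6], "spin": 0},
  {"delta_pos": [0, 0, -9], "spin": 0},
  {"delta_pos": [0, 0, -12], "spin": 0},
])

```text
t: 10.35
eef_pos: [607.5, 3.0, 382.6]
tcp_rot: [-3.14, 0.008, -3.141]
ft_force: [0.8, -0.2, -1.3]
opening: 0.344
```

Run:
```python
from cell import *
from h import *
s=state();print(s['opening']);plan([477,-207,372],180,s)
```

```text
0.3436720912111944
pose [607.5   3.  382.6] yaw -179.99 -> delta cm [ 13.06 -21.     1.  ] spin 0.01 rows 4.9
```

Call:
step_arm([
  {"delta_pos": [2.6, -4.2, 0], "spin": 0},
  {"delta_pos": [5.2, -8.4, 0], "spin": 0},
  {"delta_pos": [7.8, -12.6, 0], "spin": 0},
  {"delta_pos": [10.4, -16.8, 0], "spin": 0},
  {"delta_pos": [13, -20.9, 0], "spin": 0},
])

```text
t: 10.85
eef_pos: [476.1, -207.3, 382.8]
tcp_rot: [-3.139, 0.009, -3.141]
ft_force: [0.5, -0.3, -1.5]
opening: 0.341
```

Call:
step_arm([
  {"delta_pos": [0, 0, 0], "spin": 0},
  {"delta_pos": [0, 0, 0], "spin": 0},
])

```text
t: 11.05
eef_pos: [475.5, -208.1, 383.5]
tcp_rot: [-3.139, 0.009, 3.139]
ft_force: [-0.1, 0.1, -1.2]
opening: 0.339
```

Run:
```python
from cell import *
from h import *
snap('wrist','w7');s=state();plan([477.5,-207,268],180,s);print(s['opening'])
```

```text
pose [ 476.1 -207.2  383.3] yaw 179.97 -> delta cm [-0.03  0.05 11.54] spin -0.03 rows 2.3
0.34547698137138505
```

View pics/w7.png

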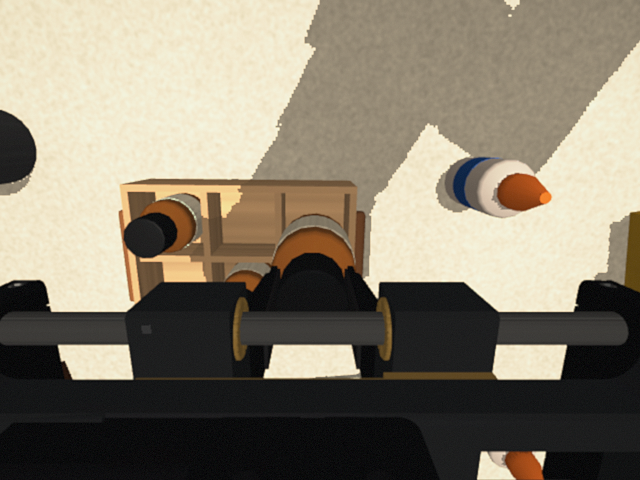

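The bottle hangs over the empty near cell (280–355, 190–262). Lowering.

Call:
step_arm([
  {"delta_pos": [0, 0.05, 3.5], "spin": 0},
  {"delta_pos": [0, 0.05, 7], "spin": 0},
  {"delta_pos": [0, 0.05, 9.5], "spin": 0},
  {"delta_pos": [0, 0.05, 10.8], "spin": 0},
  {"delta_pos": [0, 0.05, 11.3], "spin": 0},
])

```text
t: 11.6
eef_pos: [477.9, -205.7, 269.1]
tcp_rot: [-3.14, 0.008, -3.14]
ft_force: [-0.1, 0.2, -1.2]
opening: 0.344
```

Call:
step_arm([
  {"delta_pos": [0, 0, 0.1], "spin": 0},
  {"delta_pos": [0, 0, 0.2], "spin": 0},
  {"delta_pos": [0, 0, 0.2], "spin": 0},
])

```text
t: 11.9
eef_pos: [478.1, -205.4, 267.7]
tcp_rot: [-3.14, 0.008, -3.139]
ft_force: [0.3, 0.6, -0.6]
opening: 0.34
```

Call:
step_arm([
  {"delta_pos": [0, 0, 0.1], "spin": 0},
  {"delta_pos": [0, 0, 0.1], "spin": 0},
])

```text
t: 12.1
eef_pos: [478.2, -205.4, 267.2]
tcp_rot: [-3.139, 0.009, -3.139]
ft_force: [0.7, -0.3, -1.1]
opening: 0.343
```

Call:
step_arm([
  {"delta_pos": [0, 0, 0], "spin": 0},
  {"delta_pos": [0, 0, 0], "spin": 0},
  {"delta_pos": [0, 0, 0], "spin": 0},
  {"delta_pos": [0, 0, 0], "spin": 0},
], jaw=0.55)

```text
t: 12.5
eef_pos: [478.2, -205.5, 267.2]
tcp_rot: [-3.139, 0.009, -3.14]
ft_force: [0.5, 0.7, 0.1]
opening: 0.546
```

Call:
step_arm([
  {"delta_pos": [0, 0, -1], "spin": 0},
  {"delta_pos": [0, 0, -4], "spin": 0},
  {"delta_pos": [0, 0, -8], "spin": 0},
  {"delta_pos": [0, 0, -12], "spin": 0},
  {"delta_pos": [0, 0, -15], "spin": 0},
])

```text
t: 13.0
eef_pos: [476.5, -204.9, 420.4]
tcp_rot: [-3.138, 0.011, -3.14]
ft_force: [0.8, -1.0, 0.4]
opening: 0.551
```

Call:
step_arm([
  {"delta_pos": [0, 0, -1], "spin": 0},
  {"delta_pos": [0, 0, -1], "spin": 0},
])

```text
t: 13.2
eef_pos: [476.1, -204.7, 432.0]
tcp_rot: [-3.136, 0.014, -3.14]
ft_force: [-0.5, -0.5, 0.2]
opening: 0.55
```

Run:
```python
from cell import *
from h import *
snap('wrist','w8');s=state();print(s['eef_pos'],s['tcp_rot'],s['joints'].round(2))
p,W=cloud("/tmp/w8.npz");z=W[...,2]
m=(z>60)&(z<110)&(p.max(2)<85);m[280:]=0
k,lab,st,c=cv2.connectedComponentsWithStats(m.astype(np.uint8))
for i in range(1,k):
    if st[i,4]>60:
        q=W[lab==i];zt=np.percentile(q[:,2],90);q=q[q[:,2]>zt-5]
        print(c[i].round(),st[i,4],zt,cv2.minEnclosingCircle(q[:,:2].astype(np.float32)))
```

```text
[ 476.08928238 -204.7330036   430.40100037] [-3.13765133  0.01192638 -3.13955538] [-0.53  0.31  1.79  0.    1.03 -2.11]
[ 10. 147.] 1370 84.47702137215997 ((412.78106689453125, -491.11944580078125), 23.595945358276367)
[171. 219.] 1290 101.8930136215443 ((475.801513671875, -338.05975341796875), 16.37799835205078)
[314. 222.] 1102 101.91080797229134 ((477.86077880859375, -204.47006225585938), 16.191600799560547)
[240. 273.] 137 100.64332238021831 ((529.2061767578125, -277.8944091796875), 5.422710418701172)
[312. 274.] 324 100.78164628982452 ((531.71875, -206.78680419921875), 11.886223793029785)
```

View pics/w8.png

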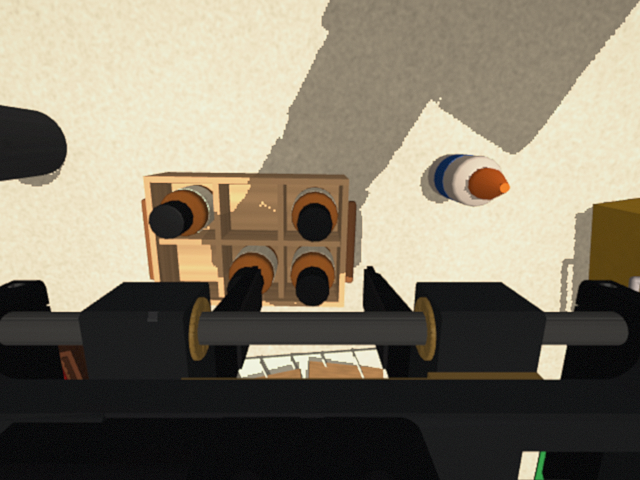

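All four ambers stand with caps at z ≈ 102 (6 mm floor + 96). Now on to the chest.

Call:
step_arm([
  {"delta_pos": [0, 4.3, 0], "spin": 0},
  {"delta_pos": [0, 8.6, 0], "spin": 0},
  {"delta_pos": [0, 12.9, 0], "spin": 0},
  {"delta_pos": [0, 17.2, 0], "spin": 0},
  {"delta_pos": [0, 21.5, 0], "spin": 0},
])

```text
t: 13.75
eef_pos: [475.3, 11.9, 427.7]
tcp_rot: [-3.138, 0.009, -3.14]
ft_force: [1.2, -0.4, 0.3]
opening: 0.55
```

Call:
step_arm([
  {"delta_pos": [0, 4.3, 0], "spin": -2},
  {"delta_pos": [0, 8.6, 0], "spin": -4},
  {"delta_pos": [0, 12.9, 0], "spin": -6},
  {"delta_pos": [0, 17.2, 0], "spin": -8},
  {"delta_pos": [0, 21.5, 0], "spin": -8},
])

```text
t: 14.25
eef_pos: [474.6, 228.7, 425.0]
tcp_rot: [-3.136, 0.005, -2.999]
ft_force: [0.3, -1.2, 0.3]
opening: 0.548
```

Call:
step_arm([
  {"delta_pos": [0, 0, 0], "spin": 0},
  {"delta_pos": [0, 0, 0], "spin": 0},
])

```text
t: 14.45
eef_pos: [474.4, 229.4, 422.9]
tcp_rot: [-3.135, 0.001, -2.997]
ft_force: [0.0, -0.5, -0.9]
opening: 0.55
```

Run:
```python
from cell import *
from h import *
snap('wrist','w9');s=state();print(s['eef_pos'],s['tcp_rot'],s['joints'].round(2))
p,W=cloud("/tmp/w9.npz");x,y,z=W[...,0],W[...,1],W[...,2]
v=np.arange(480)[:,None]
b,g,r=[p[...,k].astype(int) for k in range(3)]
m=(v<278)&(z>125)&(z<160)&(r<75)&(r-b<35)&(x>380)&(x<480)&(y>190)&(y<290)
q=W[m];print(len(q),np.median(q,0),q.min(0),q.max(0),cv2.minAreaRect(q[:,:2].astype(np.float32)))
m=(v<278)&(z>136)&(z<155)&(r-b>50)
q=W[m];print('lid',len(q),np.median(q,0),q.min(0),q.max(0))
# front edge: min along chest x for each y bin
for yb in range(130,400,20):
    k=(abs(q[:,1]-yb)<3)
    if k.sum()>5: print(yb,np.percentile(q[k,0],1).round(1))
```

```text
[474.54342959 228.49837008 423.36437847] [-3.13547380e+00  2.17831089e-03 -2.99828735e+00] [ 0.32  0.33  1.77 -0.01  1.04 -1.39]
3663 [436.79878333 247.79505537 142.58632454] [402.0505572  229.8121529  131.51097038] [479.95156543 268.17437092 145.35359329] ((441.78826904296875, 248.69384765625), (77.51541900634766, 29.85332489013672), 8.51253890991211)
lid 19893 [475.97020728 255.9517851  139.82177731] [432.48209362 117.64352647 136.04522694] [519.61942619 389.92885526 144.6196896 ]
130 469.3
150 466.5
170 463.6
190 460.6
210 457.7
230 454.8
250 482.2
270 448.8
290 446.1
310 443.2
330 440.2
350 437.2
370 434.4
390 464.0
```

View pics/w9.png

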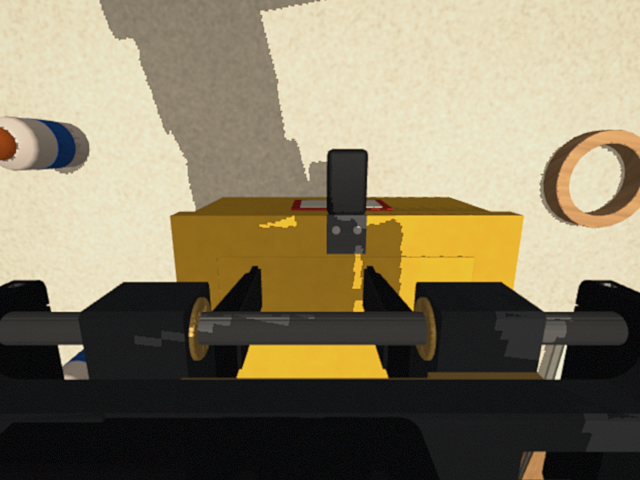

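The grip is at (347,200) with its screw plate at (347,233). The front edge gives yaw 8.3°, grip point (424,246,137), hinge middle (654,280,138). I'll pinch slightly towards the fingertips.

```bash
cat >> h.py <<'E'
U=np.array([.9896,.144,0]);H=np.array([653.8,279.6,138.])
def tcp(th,dz=4,e=0): # tcp for lid angle deg
    t=np.radians(th);return H-232*np.cos(t)*U+[0,0,232*np.sin(t)+171+dz+e]
E
python3 - <<'E'
from cell import *
from h import *
s=state();print(tcp(0));plan(tcp(0)-[0,0,1],188.28,s)
# per-step world deltas along the arc in tool x,z (tool x=-U)
for a in range(0,61,3):
    d=tcp(a)-tcp(0);print(a,(-(d@U)/10).round(2),(-d[2]/10).round(2),tcp(a).round(0))
E
```

```text
[424.2128 246.192  313.    ]
pose [474.5 228.5 423.4] yaw -171.79 -> delta cm [ 4.75  2.54 11.11] spin -0.07 rows 2.5
0 -0.0 -0.0 [424. 246. 313.]
3 -0.03 -1.21 [425. 246. 325.]
6 -0.13 -2.43 [425. 246. 337.]
9 -0.29 -3.63 [427. 247. 349.]
12 -0.51 -4.82 [429. 247. 361.]
15 -0.79 -6.0 [432. 247. 373.]
18 -1.14 -7.17 [435. 248. 385.]
21 -1.54 -8.31 [439. 248. 396.]
24 -2.01 -9.44 [444. 249. 407.]
27 -2.53 -10.53 [449. 250. 418.]
30 -3.11 -11.6 [455. 251. 429.]
33 -3.74 -12.64 [461. 252. 439.]
36 -4.43 -13.64 [468. 253. 449.]
39 -5.17 -14.6 [475. 254. 459.]
42 -5.96 -15.52 [483. 255. 468.]
45 -6.8 -16.4 [491. 256. 477.]
48 -7.68 -17.24 [500. 257. 485.]
51 -8.6 -18.03 [509. 259. 493.]
54 -9.56 -18.77 [519. 260. 501.]
57 -10.56 -19.46 [529. 261. 508.]
60 -11.6 -20.09 [539. 263. 514.]
```

Call:
step_arm([
  {"delta_pos": [2.4, 1.3, 1], "spin": 0},
  {"delta_pos": [4.75, 2.5, 3], "spin": 0},
  {"delta_pos": [4.75, 2.5, 5], "spin": 0},
  {"delta_pos": [4.75, 2.5, 5], "spin": 0},
])

```text
t: 14.9
eef_pos: [423.7, 245.0, 371.2]
tcp_rot: [-3.134, -0.002, -2.999]
ft_force: [-0.6, -0.0, 0.1]
opening: 0.552
```

Run:
```python
from cell import *
from h import *
s=state();plan(tcp(0)-[0,0,1],188.28,s)
snap('wrist','w10')
```

```text
pose [423.7 245.  371.2] yaw -171.85 -> delta cm [-0.08  0.16  5.92] spin -0.13 rows 1.2
```

View pics/w10.png

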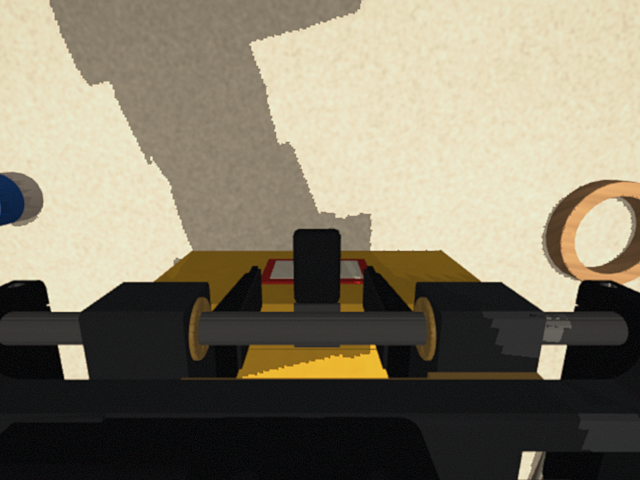

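The grip (297–338, 228–302) is centred between the fingers at u ≈ 312. Descending and pinching.

Call:
step_arm([
  {"delta_pos": [-0.1, 0.1, 2.5], "spin": 0},
  {"delta_pos": [-0.1, 0.1, 5], "spin": 0},
  {"delta_pos": [-0.1, 0.1, 5.9], "spin": 0},
  {"delta_pos": [-0.1, 0.1, 5.9], "spin": 0},
  {"delta_pos": [-0.1, 0.1, 5.9], "spin": 0},
])

```text
t: 15.45
eef_pos: [425.9, 245.7, 314.5]
tcp_rot: [-3.135, 0.001, -3.0]
ft_force: [-0.3, 0.4, 0.0]
opening: 0.546
```

Call:
step_arm([
  {"delta_pos": [0, 0, 0], "spin": 0},
  {"delta_pos": [0, 0, 0], "spin": 0},
  {"delta_pos": [0, 0, 0], "spin": 0},
  {"delta_pos": [0, 0, 0], "spin": 0},
  {"delta_pos": [0, 0, 0], "spin": 0},
], jaw=0)

```text
t: 15.95
eef_pos: [425.6, 247.0, 315.0]
tcp_rot: [-3.138, 0.003, -3.001]
ft_force: [-4.1, 16.9, -0.1]
opening: 0.305
```

Call:
step_arm([
  {"delta_pos": [0, 0, 0], "spin": 0},
  {"delta_pos": [0, 0, 0], "spin": 0},
])

```text
t: 16.15
eef_pos: [425.6, 247.1, 315.1]
tcp_rot: [-3.138, 0.003, -3.0]
ft_force: [-0.1, 0.9, -0.5]
opening: 0.314
```

Run:
```python
from cell import *
from h import *
s=state();print(s['ft_force'],s['opening'],s['moment']);plan(tcp(0),188.28,s);plan(tcp(30),188.28,s);print(s['opening']*95)
snap('wrist','w11')
```

```text
[-0.11234351  0.87823944 -0.51467329] 0.31431740430967287 [0.3960774  0.09214891 0.08144753]
pose [425.6 247.1 315.1] yaw -171.9 -> delta cm [ 0.15 -0.07  0.21] spin -0.18 rows 0.1
pose [425.6 247.1 315.1] yaw -171.9 -> delta cm [ -2.99  -0.1  -11.38] spin -0.18 rows 2.4
29.86015340941892
```

View pics/w11.png

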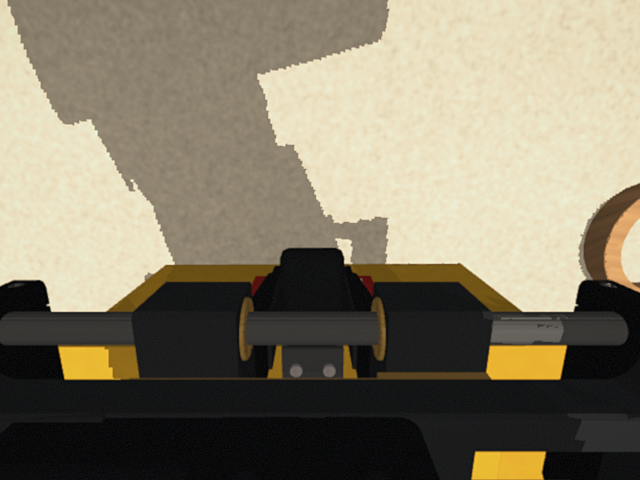

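Pinched at 29.9 mm opening with the grip between the pads. I'll lift along the arc.

Call:
step_arm([
  {"delta_pos": [0, 0, -1.2], "spin": 0},
  {"delta_pos": [-0.1, 0, -2.4], "spin": 0},
  {"delta_pos": [-0.3, 0, -3.6], "spin": 0},
  {"delta_pos": [-0.5, 0, -4.8], "spin": 0},
  {"delta_pos": [-0.8, 0, -6], "spin": 0},
])

```text
t: 16.7
eef_pos: [433.3, 248.3, 375.2]
tcp_rot: [-3.138, 0.002, -3.001]
ft_force: [3.1, 0.5, -7.0]
opening: 0.316
```

```bash
cat >> h.py <<'E'
def arc(angles):
    from cell import state
    s=state();e=s['eef_pos']
    print('pos',e.round(1),'force',s['ft_force'].round(1),'open',round(s['opening'],3),'q',s['joints'].round(2))
    rel=e-H-np.array([0,0,175+2]);rh=-(rel@U);print('radius',np.hypot(rh,rel[2]).round(1),'angle',np.degrees(np.arctan2(rel[2],rh)).round(2),'lat',(rel@[-.144,.9896,0]).round(1))
    R=Ro.from_euler('xyz',s['tcp_rot'])
    for a in angles:
        t=np.radians(a);T=H-230.5*np.cos(t)*U+[0,0,230.5*np.sin(t)+177]
        print(a,(R.inv().apply(T-e)/10).round(2))
E
python3 -c "
from h import *
arc([18,21,24,27,30,33])"
```

```text
pos [433.3 248.3 375.2] force [ 3.1  0.5 -7. ] open 0.316 q [ 0.39  0.35  1.9  -0.01  0.89 -1.32]
radius 230.7 angle 15.12 lat 0.7
18 [-0.35 -0.08 -1.1 ]
21 [-0.75 -0.08 -2.24]
24 [-1.22 -0.08 -3.35]
27 [-1.74 -0.08 -4.44]
30 [-2.32 -0.09 -5.5 ]
33 [-2.95 -0.09 -6.53]
```

Call:
step_arm([
  {"delta_pos": [-0.35, 0, -1.1], "spin": 0},
  {"delta_pos": [-0.75, 0, -2.25], "spin": 0},
  {"delta_pos": [-1.2, 0, -3.35], "spin": 0},
  {"delta_pos": [-1.75, 0, -4.45], "spin": 0},
  {"delta_pos": [-2.3, 0, -5.5], "spin": 0},
])

```text
t: 17.2
eef_pos: [456.1, 251.7, 430.1]
tcp_rot: [-3.138, 0.001, -3.001]
ft_force: [2.3, 1.5, -8.4]
opening: 0.313
```

```bash
python3 -c "
from h import *
arc([33,36,39,42,45])
snap('side','s1');snap('wrist','w12')
im=cv2.imread('pics/s1.png')[90:310,130:430];cv2.imwrite('pics/s1z.png',cv2.resize(im,None,fx=2.5,fy=2.5))"
```

```text
pos [456.1 251.7 430.1] force [ 2.3  1.5 -8.4] open 0.313 q [ 0.38  0.32  1.78 -0.    1.05 -1.33]
radius 230.5 angle 29.97 lat 0.8
33 [-0.64 -0.08 -1.04]
36 [-1.32 -0.08 -2.03]
39 [-2.06 -0.09 -2.99]
42 [-2.84 -0.09 -3.91]
45 [-3.67 -0.09 -4.78]
```

View pics/s1z.png

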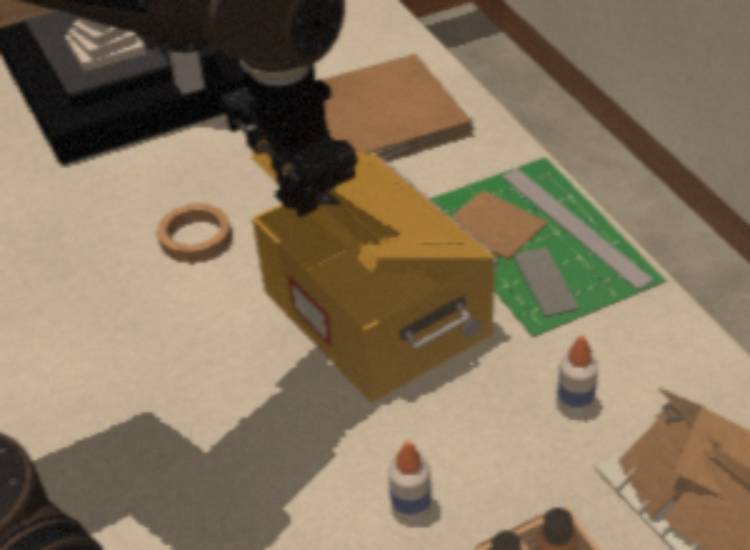

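View pics/w12.png

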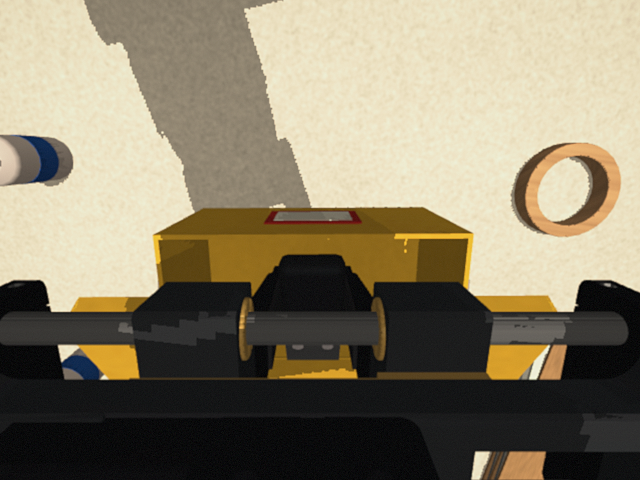

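The lid is open at about 30° and the box inside is visible. Continuing along the arc.

Call:
step_arm([
  {"delta_pos": [-0.65, -0.05, -1.05], "spin": 0},
  {"delta_pos": [-1.3, -0.05, -2.05], "spin": 0},
  {"delta_pos": [-2.05, -0.05, -3], "spin": 0},
  {"delta_pos": [-2.85, -0.05, -3.9], "spin": 0},
  {"delta_pos": [-3.65, -0.05, -4.8], "spin": 0},
])

```text
t: 17.8
eef_pos: [492.6, 256.8, 478.6]
tcp_rot: [-3.139, 0.001, -3.001]
ft_force: [1.9, 6.2, -11.1]
opening: 0.312
```

```bash
python3 -c "
from h import *
arc([48,51,54,57,60])"
```

```text
pos [492.6 256.8 478.6] force [  1.9   6.2 -11.1] open 0.312 q [ 0.36  0.32  1.63 -0.    1.19 -1.35]
radius 230.8 angle 45.13 lat 0.6
48 [-0.86 -0.06 -0.77]
51 [-1.78 -0.06 -1.56]
54 [-2.74 -0.06 -2.29]
57 [-3.73 -0.06 -2.97]
60 [-4.76 -0.06 -3.6 ]
```

Call:
step_arm([
  {"delta_pos": [-0.85, -0.05, -0.8], "spin": 0},
  {"delta_pos": [-1.8, -0.05, -1.55], "spin": 0},
  {"delta_pos": [-2.75, -0.05, -2.3], "spin": 0},
  {"delta_pos": [-2.75, -0.05, -2.3], "spin": 0},
])

```text
t: 18.2
eef_pos: [520.3, 260.6, 501.7]
tcp_rot: [-3.14, 0.0, -3.001]
ft_force: [-3.6, 5.0, -4.5]
opening: 0.31
```

```bash
python3 -c "
from h import *
arc([57,60])
for n in('scene','side','wrist'):snap(n,n+'54')
p,W=cloud('/tmp/scene54.npz')
b,g,r=[p[...,k].astype(int) for k in range(3)]
m=(r-b>50)&(r>90)&(W[...,2]>175)&(W[...,2]<330)&(W[...,0]>480)&(W[...,0]<680)&(W[...,1]>120)&(W[...,1]<410)
q=W[m];c=q.mean(0);u,s,vt=np.linalg.svd(q-c,full_matrices=False);n=vt[2];print(len(q),c,s,'n',n,'angle',np.degrees(np.arccos(abs(n[2]))))
im=p[100:300,250:500];cv2.imwrite('pics/scene54z.png',cv2.resize(im,None,fx=2.8,fy=2.8))"
```

```text
pos [520.3 260.6 501.7] force [-3.6  5.  -4.5] open 0.31 q [ 0.35  0.35  1.53 -0.    1.26 -1.36]
radius 230.3 angle 54.16 lat 0.5
57 [-0.93 -0.04 -0.67]
60 [-1.96 -0.04 -1.3 ]
4106 [584.85572742 251.2832832  238.93149519] [5235.46943203 2982.27288796  244.83951742] n [-0.78590751 -0.10176145 -0.6099131 ] angle 52.41678026623196
```

View pics/scene54z.png

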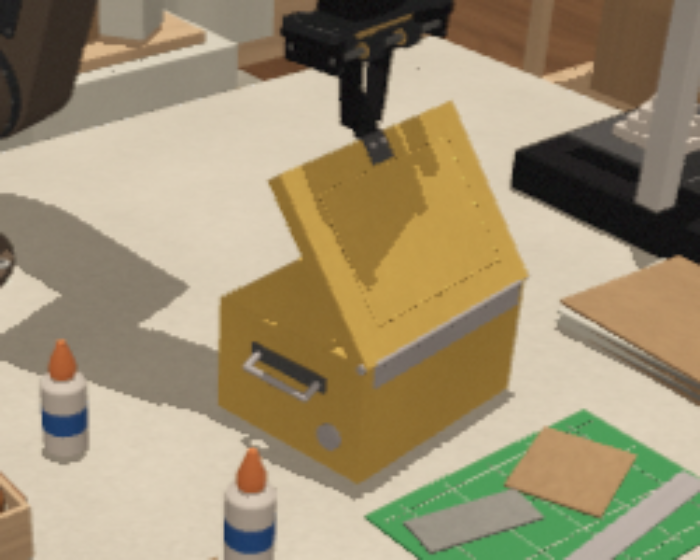

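View pics/wrist54.png

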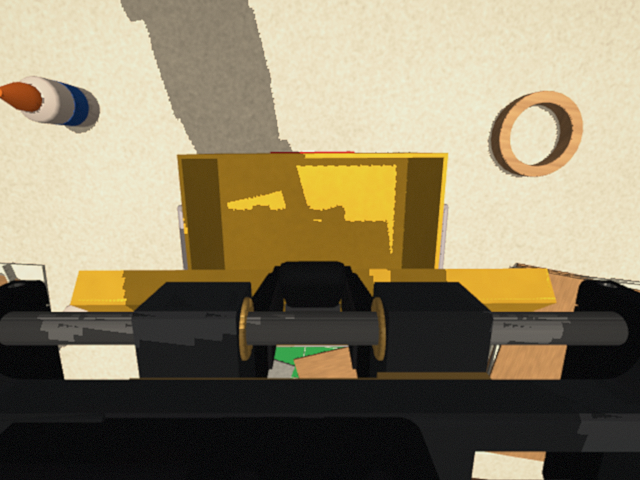

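The scene view shows the lid held by the grip, at about 52–54° by plane fit and by arc. Finishing the last 6–7°.

Call:
step_arm([
  {"delta_pos": [-0.95, 0, -0.65], "spin": 0},
  {"delta_pos": [-2, 0, -1.3], "spin": 0},
  {"delta_pos": [-2.1, 0, -1.35], "spin": 0},
  {"delta_pos": [-2.1, 0, -1.35], "spin": 0},
  {"delta_pos": [-2.1, 0, -1.35], "spin": 0},
])

```text
t: 18.85
eef_pos: [540.1, 263.6, 514.2]
tcp_rot: [-3.14, -0.001, -3.001]
ft_force: [-3.0, 3.5, -4.3]
opening: 0.314
```

Call:
step_arm([
  {"delta_pos": [0, 0, 0], "spin": 0},
  {"delta_pos": [0, 0, 0], "spin": 0},
  {"delta_pos": [0, 0, 0], "spin": 0},
  {"delta_pos": [0, 0, 0], "spin": 0},
])

```text
t: 19.25
eef_pos: [540.0, 263.6, 514.2]
tcp_rot: [-3.14, -0.001, -3.001]
ft_force: [-2.4, 1.8, -4.1]
opening: 0.312
```

```bash
python3 -c "
from h import *
arc([60])
for n in('scene','side','wrist'):snap(n,n+'60')
p,W=cloud('/tmp/scene60.npz')
b,g,r=[p[...,k].astype(int) for k in range(3)]
m=(r-b>50)&(r>90)&(W[...,2]>175)&(W[...,2]<300)&(W[...,0]>480)&(W[...,0]<680)&(W[...,1]>150)&(W[...,1]<390)
m=cv2.erode(m.astype(np.uint8),np.ones((5,5)))>0
q=W[m]
for i in range(4):
    c=q.mean(0);u,s,vt=np.linalg.svd(q-c,full_matrices=False);n=vt[2];d=(q-c)@n;print(len(q),d.std().round(2),'angle',np.degrees(np.arccos(abs(n[2]))));q=q[abs(d)<2.5*d.std()+.5]
arc([60])
im=p[100:400,150:450];cv2.imwrite('pics/scene60z.png',cv2.resize(im,None,fx=2,fy=2))
im=cv2.imread('pics/side60.png')[110:400,180:480];cv2.imwrite('pics/side60z.png',cv2.resize(im,None,fx=2,fy=2))
"
```

```text
pos [540.  263.6 514.2] force [-2.4  1.8 -4.1] open 0.312 q [ 0.34  0.37  1.46 -0.    1.31 -1.37]
radius 230.0 angle 60.01 lat 0.5
60 [ 0.03 -0.05 -0.04]
2352 2.16 angle 58.492190431817114
2335 2.09 angle 58.499615732051
2332 2.08 angle 58.50851934602867
2330 2.07 angle 58.505099497443965
pos [540.  263.6 514.2] force [-3.2  1.8 -4.2] open 0.312 q [ 0.34  0.37  1.46 -0.    1.31 -1.37]
radius 229.9 angle 60.03 lat 0.5
60 [ 0.04 -0.05 -0.04]
```

View pics/scene60z.png

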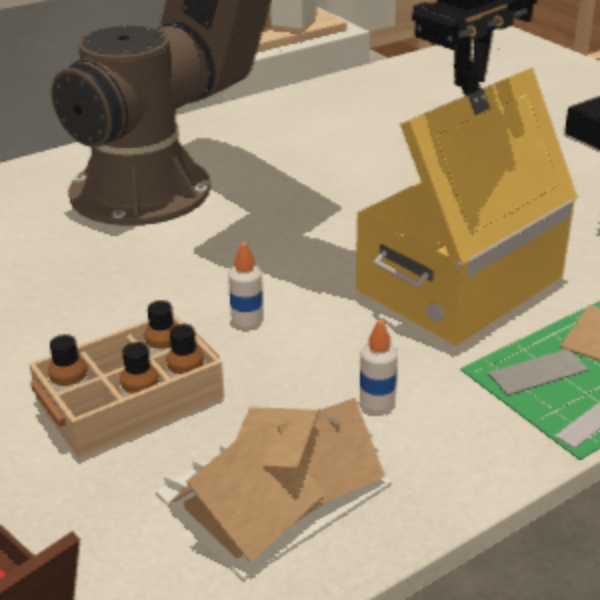

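View pics/side60z.png

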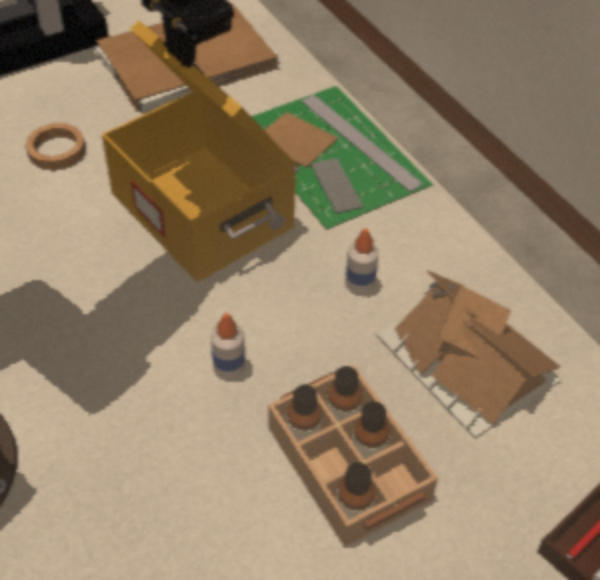

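The lid is at about 58.5° by plane fit and 60.0° by arc, and it is steady. The four ambers stand in the caddy, and the glue bottles, model and tape have not moved. Handing in.

```bash
python3 -c "
from cell import *
s=state();print(s['t'],s['ft_force'],s['opening'],abs(s['qvel']).max())
print(job_done())"
```

```text
19.4 [-3.22254197  1.79131196 -4.18960953] 0.3116768669083939 0.0020224004195556525
the job is handed in; nothing more can be done
None
```

I handed the job in at 19.4 s. The two amber bottles are in the caddy, and the gripper is holding the chest lid open at about 60°. The simulator reported no verdict.

- **Bottles:** I picked each one up by its cap and set it down in one of the two free cells at the end nearest the row. When I last measured, the cap tops were at z ≈ 102 mm, which matches standing on the 6 mm cell floor. The last pictures show all four ambers upright.
- **Lid:** I pinched the grip at its sides and lifted it along the hinge arc. The final check showed it steady, with about 4 N of load on the gripper and the jaw 29.6 mm open on the 30 mm grip.
- **Lid angle:** Two checks differed slightly. The arm's position gave 60.0°, and a plane fit to the scene camera's depth gave 58.5°; both are inside the ±8° limit.
- **Other items:** In the last pictures the caddy, glue bottles, study model and tape roll looked unmoved; I judged this by eye only. I didn't check the pencil pot at the end, but no move went near it.
- **Camera disagreement:** The scene and side cameras differed by about 8 mm in x at the start, so I took the grasp and placing positions from the wrist camera.

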